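# Change over a two-line dosing unit

## Robot

A 7-joint arm with a two-finger parallel gripper is mounted at the origin on a cart in front of the work surface, level with it; the furniture and walls round the work are solid. World frame = base frame: x ahead of the robot, y to its left, z up, the work surface at z = 0. Lengths are in m, angles in rad, forces in N, time in s.
With the tool pointing down it reaches from about 0.4 to 0.925 m from the base axis. Payload 5.6 kg.
Tool frame: the origin (TCP) lies on the centre line of the jaws, within the pads' length; the fingertips stand ahead of it and the grasp point (between the pads) lies 8 mm behind it (finger_overhang is the z of the fingertips in the tool frame, in m); z points along the fingers, y is the line along which they close (so a half turn about z gives the same grasp; the last joint's range is limited). The gripper opens to 85 mm and grips with 20 to 120 N. Pads are 22 mm wide; open, the fingers measure 114 mm over their backs; the gripper's body (76 mm by 85 mm) begins 54 mm behind the grasp point. The pads swing forward as they close: fully open they stand 13 mm farther back than shut.
Start: joints at [-1.339, 0.468, -0.012, 1.603, 0.006, 1.071, -0.056], TCP at [0.176, 0.626, 0.242] pointing down, gripper open.
Joint ranges: [-2.53, 2.53], [-0.31, 2.02], [-1.57, 1.55], [0.28, 2.44], [-1.29, 4.43], [0.15, 1.84], [-2.92, 2.92]. Speed limits (rad/s): [2.57, 2.57, 3.14, 3.14, 3.14, 3.14, 3.14].

## Interface

Orientations are given as a unit quaternion [w, x, y, z].
In Python, from cell import observe, get_image, sign_off, finger_overhang gives the robot as it stands.
- The arm moves only by the tool carry_out, never from a script. Its argument "commands" is a list of rows, each an object with "travel": the shift along the tool's x, y, z in cm, a list of three; "spin": the turn about the tool's z in rad; "hand": the finger opening in cm, from 0 to 8.54. In form: [{"travel": [x, y, z], "spin": spin, "hand": hand}, ...]. A call has 1 to 8 rows; each row is the pose to reach, as a shift and turn from the pose commanded when the call began, along the tool's axes at that moment; what a row does not reach only later rows make up. A row lasts 1/10 s, in which the tool goes at most 50 mm and 8.59 degrees, less where a joint would pass 70% of its speed; a pose out of reach is approached as far as the arm can. A call with a gripper value outside its range is refused whole. The fingers move at their own pace and stop on an object; "squeeze" is the grip in N (left out, the last holds). Time passes only in rows, so rows that repeat a pose let the fingers close. It gives the time, the measured TCP pose, the force, the opening and the grip force at its end, in the units of the state.
- observe(): the state, without advancing time (a new reading comes with each control period).
- get_image(name): name is "scene" or "top" or "wrist"; returns a dict with "color" (384x512x3 uint8, red, green, blue), "range_z" (384x512 float32, m along the optical axis (not along the pixel's ray), 0 where there is no reading), "mtx" (3x3 intrinsics, pixels), "world_to_cam" (4x4, takes a point from world to camera coordinates). Camera axes: x right, y down, z forward; pixel columns grow to the right and rows downward; lengths in m; the calibration is good to about 2 mm. A picture is of the moment at which its call begins.
- sign_off(): hands the job in; it is judged then, once.
The state is a dict: "t": time; "q": joint angles; "joint_vel": joint speeds; "joint_torque": joint torques, N m; "tcp_pos": TCP position; "orientation": TCP orientation; "contact_force": force on the tool from outside, world axes, zero at the start; "ft_torque": the same for the moment, N m; "grip_width": opening from 0.0 (shut) to 1.0 (fully open); "grip_force": force on a finger pad.
Only numpy, scipy, OpenCV 4.12 (cv2) and the standard library are available. Lean on these libraries where they do the work, as an engineer would, in place of code of your own. Each camera call takes 0.05 s, during which the arm holds its last target. There are 200 camera calls.

## Task

Change over the dosing unit: first shut its stopcock; then, with it shut, lay every white reagent cartridge from the bench flat in a bay of its own in the grey carrier, grip up, turn the stream wheel by its knob until the sector with the two raised bars sits squarely in the window, and close both slotted bleed screws fully home (clockwise, to the stop) with the flat screwdriver - let the blade drop into the slot before turning, and do not turn the screws with bare fingers. Put the screwdriver back in its stand, and only when all of this is done open the stopcock fully again; leave the other things on the bench where they are.

Things in the scene. Friction and masses are not known exactly. Their poses are not given: they have to be found in the camera images.
- dosing_unit: The dosing unit, a fixed white box 170 (its x) by 240 (its y) by 56 mm high with an aluminium top; origin at the centre of its underside on the bench, x away from the operator's side, y to the left seen from there, z up. On its top stand the stream wheel (left) and the two bleed screws (right); the outlet pipe with the stopcock comes out of its right side.
- stream_wheel (a joint): Angle of the white stream wheel, 106 mm across, upright axis, stiff (0.05 N m) and staying where it is left. 0: the sector with the two raised black bars is centred in the window; grows as the wheel turns counter-clockwise seen from above. Turns from -0.6 to 2.7 rad; the other five sectors carry 1, 2, 3, 4 and no round studs.
- wheel_knob (a point): Point on the wheel's axis, half-way up its black bar knob (42 mm long, 13 mm wide, its sides stand from 74 to 103 mm above the bench). This frame turns with the wheel: its x axis runs along the bar and points to the sector with the two bars; z up.
- window (a point): Centre of the window (24 by 36 mm) in the fixed dark cover over the far part of the wheel, on the cover's top, 78 mm above the bench; it lies 40 mm from the wheel's axis along the unit's +x. The cover begins 23 mm from the axis.
- bleed_screw_1 (a joint): Angle of the farther bleed screw; 0 fully open, 2.0 rad fully home at its stop; grows clockwise seen from above. Stiff (0.05 N m), stays where it is left, does not rise or sink.
- bleed_screw_2 (a joint): The same for the nearer bleed screw (80 mm from the other, toward the operator's side of the unit).
- slot_1 (a point): Centre of the top of the farther bleed screw's brass head (26 mm across, top 74 mm above the bench). A slot crosses the whole head through this point: 4 mm wide, 6 mm at its chamfered lips, 7 mm deep. The frame turns with the screw: x along the slot, z up.
- slot_2 (a point): The same for the nearer bleed screw.
- stopcock (a joint): Angle of the stopcock's black lever about its upright stem: 0 fully open (lever along the outlet pipe, to the unit's -y), 1.571 rad fully shut (lever across the pipe, to the unit's -x); grows clockwise seen from above. Stops at both ends; stiff (0.06 N m), stays where it is left.
- stopcock_axis (a point): Point on the stopcock's stem axis at half the lever's height (70 mm above the bench).
- lever_end (a point): Point on the stopcock's lever, 55 mm from the stem axis, at half its height. The grip part is 12 mm wide and 12 mm high (64 to 76 mm above the bench) and reaches from 22 to 78 mm from the axis; the valve body under it is lower than 55 mm, the hose barb lower than 41 mm.
- cartridge_carrier: Grey open carrier, fixed, 270 (its x) by 125 (its y) mm outside, walls 5 mm thick and 22 mm high, inner floor 5 mm above the bench; origin at the centre of its underside. Two cross walls part it into three equal open bays, 83 (x) by 115 mm (y) inside, centred at -88, 0 and +88 mm along its x; a cartridge lies in a bay with its long side along the carrier's y, either way round, in any bay.
- cartridge_a_centre (a point): Centre, half-way up (22 mm above its underside), of a white reagent cartridge: a flat box 96 (its x) by 46 (its y) by 26 mm high, with a pull grip in the middle of its top, 50 mm long (x), 14 mm wide (y), from 26 to 45 mm above its underside; 0.12 kg; z up. May be absent.
- cartridge_b_centre (a point): The same for another, equal cartridge. May be absent.
- cartridge_c_centre (a point): The same for a third, equal cartridge. May be absent.
- driver_handle (a point): Centre of the six-sided black handle (26 mm across flats, 74 mm long) of the flat screwdriver (160 mm, 0.12 kg). z points from the blade to the handle's end; the blade's tip lies 122 mm below this point; the blade is 14 mm wide along this frame's x and 2.2 mm thick (1.6 at the tip) along y, 12 mm long, on an 8 mm shaft. One pair of handle flats faces +y and -y. Under the handle, 47 to 41 mm below this point, is a collar 34 mm across that rests on the stand's rim.
- stand_mouth (a point): Centre of the mouth of the screwdriver stand, fixed: an upright tube, 42 mm outside, 24 mm bore, 90 mm high on a 60 mm foot, bored to 10 mm above the bench. With the screwdriver home, its handle's centre stands 47 mm above this point.
- multimeter: Yellow multimeter, 138x68x40 mm, a bystander.
- timer: Bench timer, 58x62x20 mm, a bystander.
- petri: Covered dish, 62 mm across, 14 mm high, a bystander.
- tape_roll: Roll of blue tape, 81 mm across, 25 mm high, a bystander.

How it is judged:
By the outcome, as a careful person would: the job done as asked, in the order asked, and still so for the second after the job is handed in, with the robot touching nothing.
Of cartridge_a, cartridge_b, cartridge_c only 2 to 3 are there at a start; the rules pass over those that are not, and their reading is None.
At some moment in a run one of cartridge_a, cartridge_b, cartridge_c may be knocked a few centimetres aside while the robot is not near it.
It also fails if it takes over 208 s, if anything falls off the work surface, if the arm or the gripper's body presses on something with over 40 N, if the wrist force passes 120 N, or if a joint passes its speed limit or range.

## Working session

There is one attempt and no reset: what is moved stays moved. The work goes in short steps, Python scripts to look and compute and a tool call to move; the robot and the scene stay as the last step left them, time stands still between calls to the robot, and variables do not carry over. Pictures are saved under pics/ and viewed, at most 14 in all, crops included, and the job is handed in when it is done.

Besides the shell and the picture viewer there is one more tool, called after "Call:" as a command line: name --argument value ..., lists and objects as JSON in quotes. carry_out: Moves the arm, as the interface text tells. Its arguments: {"type":"object","properties":{"commands":{"type":"array","items":{"type":"object","properties":{"travel":{"type":"array","items":{"type":"number"}},"spin":{"type":"number"},"hand":{"type":"number"}}}},"squeeze":{"type":"number"}},"required":["commands"]}

```bash
ls; mkdir -p pics
python3 - <<'E'
from cell import *
import cv2,numpy as np
print(observe(),finger_overhang)
ims=[get_image(n) for n in("scene","top")]
for n,i in zip(("scene","top"),ims):
    cv2.imwrite(f"pics/{n}0.png",cv2.resize(i["color"][:,:,::-1],(800,600),interpolation=cv2.INTER_CUBIC)); np.savez(f"{n}0.npz",**i); print(n,i["mtx"],i["world_to_cam"])
E
```

```text
pics
{'t': 0.0, 'q': array([-1.33901576,  0.46837502, -0.01158879,  1.60363675,  0.00602362,
        1.07139145, -0.05626977]), 'joint_vel': array([-0.00115268,  0.00100106, -0.00060745, -0.00153028,  0.00034609,
       -0.00157583, -0.00034307]), 'joint_torque': array([ 4.69285569e-04, -5.32393205e+01,  2.18316622e-02, -2.51295608e+01,
        1.13853643e-02,  7.87577679e-03,  7.25133532e-06]), 'tcp_pos': array([0.1763004 , 0.62507157, 0.24133427]), 'orientation': array([-4.64118995e-05,  1.36975675e-01,  9.90574013e-01, -8.87167346e-04]), 'contact_force': array([ 0.86123449, -0.84513661,  0.84267077]), 'ft_torque': array([0.01198205, 0.02872928, 0.01566064]), 'grip_force': 0.0, 'grip_width': 1.0042826792075599} 0.011
scene [[492.66469325   0.         260.31523406]
 [  0.         492.66469325 184.583262  ]
 [  0.           0.           1.        ]] [[ 0.79371031 -0.60815252 -0.01320784 -0.50358955]
 [-0.25063318 -0.3071673  -0.91805842  0.24320707]
 [ 0.55426253  0.73198276 -0.39622505  1.21094943]
 [ 0.          0.          0.          1.        ]]
top [[444.81374708   0.         253.77804195]
 [  0.         444.81374708 190.94554427]
 [  0.           0.           1.        ]] [[-0.02943673 -0.99947833 -0.01328689 -0.03545987]
 [-0.98692542  0.03116924 -0.15813504  0.57039658]
 [ 0.15846669  0.0084582  -0.98732809  1.3432787 ]
 [ 0.          0.          0.          1.        ]]
```

View pics/scene0.png

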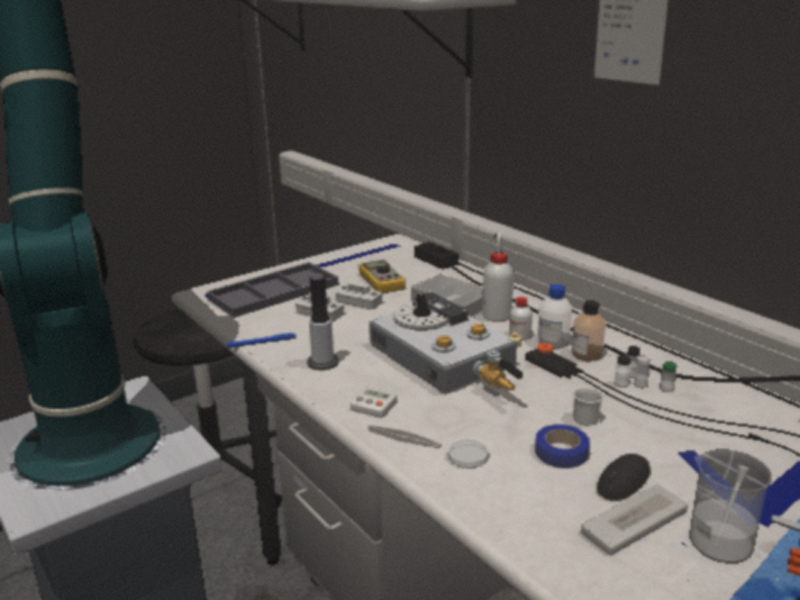

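View pics/top0.png

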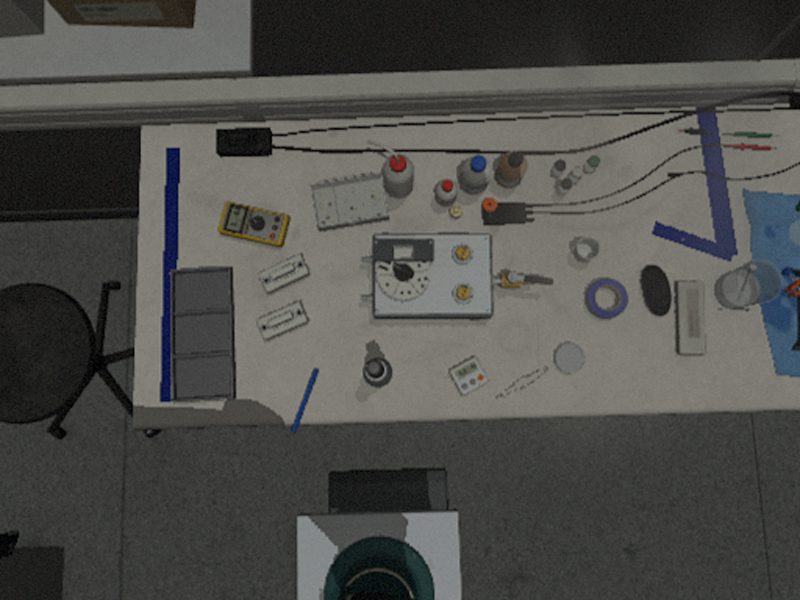

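The scene shows carrier, two white cartridges (top 800x600 view: 285,273 and 283,320), stand with screwdriver (377,368), unit (433,276), screws (463,253), (463,293), brass stopcock (510,281). Next: measurements.

```bash
cat > h.py <<'E'
import numpy as np,cv2
from cell import *
def ray(i,u,v,z):
    "pixel (512 scale) onto plane z"
    M=i["world_to_cam"];R,t=M[:3,:3],M[:3,3];c=-R.T@t
    d=R.T@np.linalg.inv(i["mtx"])@np.array([u,v,1.]);return c+d*(z-c[2])/d[2]
def cloud(i):
    M=i["world_to_cam"];R,t=M[:3,:3],M[:3,3];z=i["range_z"]
    v,u=np.mgrid[:z.shape[0],:z.shape[1]]
    p=np.dstack([u,v,np.ones_like(u)])@np.linalg.inv(i["mtx"]).T*z[...,None]
    return (p-t)@R
def tool(p):
    "world point -> shift in tool axes, cm"
    from scipy.spatial.transform import Rotation as Ro
    s=observe();q=s["orientation"];R=Ro.from_quat([*q[1:],q[0]]).as_matrix()
    return (R.T@(np.array(p)-s["tcp_pos"])*100).round(2), R.round(3)
E
python3 - <<'E'
from h import *
i=dict(np.load("top0.npz"));c=i["color"];P=cloud(i);k=1/1.5625
for n,u,v,z in [("cart1",285,273,.045),("cart2",283,320,.045),("screw1",463,253,.074),("screw2",463,293,.074),("knob",404,271,.103),("stand/driver",377,372,.17),("c00",373,234,.056),("c01",491,234,.056),("c10",373,318,.056),("c11",491,318,.056),("car00",172,269,.022),("car01",232,268,.022),("car10",174,399,.022),("car11",235,397,.022),("cock",508,281,.07),("meter",255,224,.04),("petri",570,358,.014)]:
    a,b=int(u*k),int(v*k);print(n,ray(i,u*k,v*k,z).round(3),"depthpt",P[b,a].round(3))
b=c[135:215,225:365];a=c[150:225,150:205]
cv2.imwrite("pics/crop1.png",cv2.convertScaleAbs(cv2.resize(b[:,:,::-1],None,fx=5.6,fy=5.6,interpolation=cv2.INTER_CUBIC),alpha=1.5))
E
```

```text
cart1 [0.628 0.17  0.045] depthpt [0.63  0.171 0.045]
cart2 [0.533 0.175 0.045] depthpt [0.535 0.175 0.044]
screw1 [ 0.651 -0.187  0.074] depthpt [ 0.656 -0.187  0.064]
screw2 [ 0.571 -0.183  0.074] depthpt [ 0.573 -0.183  0.07 ]
knob [ 0.613 -0.069  0.103] depthpt [ 0.614 -0.068  0.102]
stand/driver [ 0.417 -0.015  0.17 ] depthpt [ 0.417 -0.014  0.172]
c00 [ 0.7   -0.009  0.056] depthpt [ 0.718 -0.005 -0.004]
c01 [ 0.692 -0.246  0.056] depthpt [ 0.709 -0.253  0.001]
c10 [ 0.53  -0.005  0.056] depthpt [ 0.539 -0.001 -0.   ]
c11 [ 0.522 -0.238  0.056] depthpt [ 0.531 -0.244  0.004]
car00 [0.648 0.407 0.022] depthpt [0.648 0.406 0.026]
car01 [0.646 0.283 0.022] depthpt [0.652 0.289 0.006]
car10 [0.384 0.397 0.022] depthpt [0.385 0.399 0.017]
car11 [0.384 0.275 0.022] depthpt [0.385 0.28  0.008]
cock [ 0.593 -0.273  0.07 ] depthpt [ 0.596 -0.273  0.068]
meter [0.733 0.232 0.04 ] depthpt [0.734 0.233 0.039]
petri [ 0.442 -0.397  0.014] depthpt [ 0.442 -0.395  0.014]
```

View pics/crop1.png

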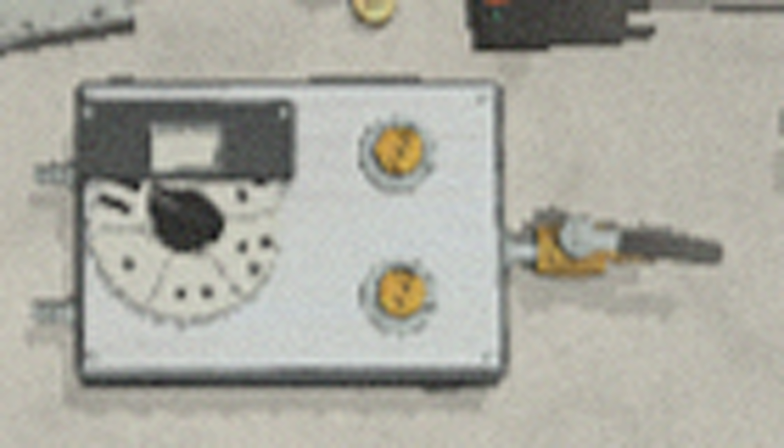

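The crop shows the lever along -y (open), the wheel's bar sector about 60° left of the window, and slots at the screws (400,150), (402,293). I'll set out towards the unit now.

Call:
carry_out --commands '[{"travel": [-42.7, -32.1, -6], "spin": 1.33, "hand": 3}, {"travel": [-42.7, -32.1, -6], "spin": 1.33, "hand": 3}, {"travel": [-42.7, -32.1, -6], "spin": 1.33, "hand": 3}, {"travel": [-42.7, -32.1, -6], "spin": 1.33, "hand": 3}, {"travel": [-42.7, -32.1, -6], "spin": 1.33, "hand": 3}, {"travel": [-42.7, -32.1, -6], "spin": 1.33, "hand": 3}, {"travel": [-42.7, -32.1, -6], "spin": 1.33, "hand": 3}, {"travel": [-42.7, -32.1, -6], "spin": 1.33, "hand": 3}]'

```text
t: 0.9
tcp_pos: [0.4181, 0.3076, 0.2871]
orientation: [-0.0, 0.675, 0.738, -0.0]
contact_force: [1.0, 1.3, 0.5]
grip_width: 0.352
grip_force: 0.0
```

```bash
python3 -c "
from h import *
print(tool([.55,-.22,.3]),observe()['q'])"
```

```text
(array([-53.73,   8.4 ,  -1.3 ]), array([[-0.09 ,  0.996, -0.   ],
       [ 0.996,  0.09 ,  0.   ],
       [ 0.   , -0.   , -1.   ]])) [-1.00926941  0.19617274  0.35768332  1.89077196 -0.0782448   1.06816042
 -0.53018702]
```

Call:
carry_out --commands '[{"travel": [-53.7, 8.4, -1.3], "spin": 0.12, "hand": 3}, {"travel": [-53.7, 8.4, -1.3], "spin": 0.12, "hand": 3}, {"travel": [-53.7, 8.4, -1.3], "spin": 0.12, "hand": 3}, {"travel": [-53.7, 8.4, -1.3], "spin": 0.12, "hand": 3}, {"travel": [-53.7, 8.4, -1.3], "spin": 0.12, "hand": 3}, {"travel": [-53.7, 8.4, -1.3], "spin": 0.12, "hand": 3}, {"travel": [-53.7, 8.4, -1.3], "spin": 0.12, "hand": 3}, {"travel": [-53.7, 8.4, -1.3], "spin": 0.12, "hand": 3}]'

```text
t: 1.7
tcp_pos: [0.5167, -0.0797, 0.2966]
orientation: [-0.0, 0.715, 0.699, 0.0]
contact_force: [1.1, 0.4, -0.2]
grip_width: 0.351
grip_force: 0.0
```

Call:
carry_out --commands '[{"travel": [-13.7, 2.2, 0], "spin": 0, "hand": 3}, {"travel": [-13.7, 2.2, 0], "spin": 0, "hand": 3}, {"travel": [-13.7, 2.2, 0], "spin": 0, "hand": 3}, {"travel": [-13.7, 2.2, 0], "spin": 0, "hand": 3}, {"travel": [-13.7, 2.2, 0], "spin": 0, "hand": 3}]'

```text
t: 2.2
tcp_pos: [0.5349, -0.2161, 0.2959]
orientation: [-0.0, 0.716, 0.698, -0.0]
contact_force: [-0.5, 0.2, -0.9]
grip_width: 0.35
grip_force: 0.0
```

```bash
python3 -c "
from h import *
print(tool([.55,-.22,.3]),observe()['q'])
i=get_image('wrist');np.savez('w1.npz',**i);cv2.imwrite('pics/w1.png',cv2.resize(i['color'][:,:,::-1],(800,600)))
print(i['world_to_cam'])"
```

```text
(array([-0.35,  1.52, -0.41]), array([[ 0.026,  1.   , -0.001],
       [ 1.   , -0.026,  0.   ],
       [ 0.   , -0.001, -1.   ]])) [-0.24216605  0.335733    0.72050323  1.76373416 -0.24176514  1.13399379
  0.52777188]
[[ 0.99964401 -0.02662069 -0.00178723 -0.54058838]
 [-0.02470593 -0.94886979  0.31469943 -0.24878163]
 [-0.01007336 -0.31454324 -0.94918969  0.36792264]
 [ 0.          0.          0.          1.        ]]
```

View pics/w1.png

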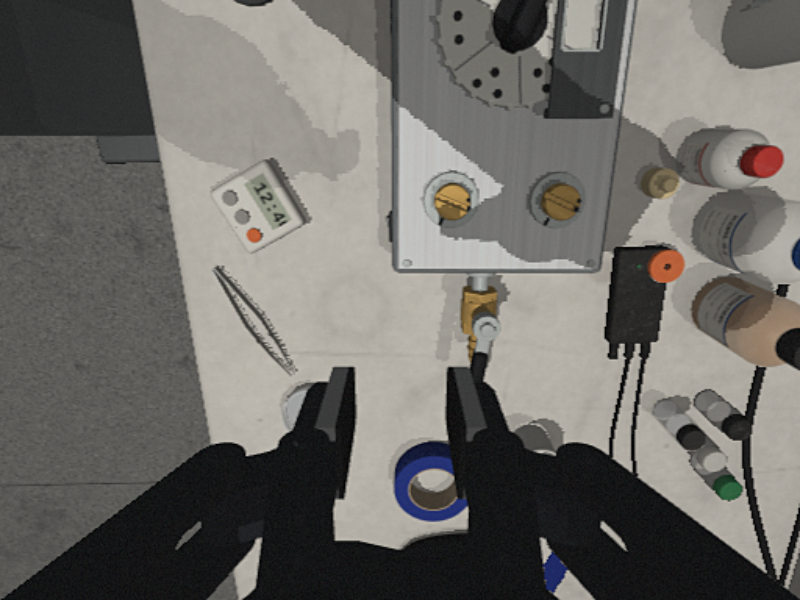

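Wrist view: stem (487,330), lever below it at (481,370), screws (451,202) and (561,202), knob (521,15).

Run:
```python
from h import *
i=dict(np.load("w1.npz"));P=cloud(i);k=.64
for n,u,v,z in [("stem",487,330,.076),("lev",481,368,.076),("s2",451,202,.074),("s1",561,202,.074),("ca",397,271,.056),("cb",600,271,.056),("cb",628,0,.056)]:
    print(n,ray(i,u*k,v*k,z).round(4),P[int(v*k),int(u*k)].round(4))
c=i["color"][105:165,265:395,::-1]
cv2.imwrite("pics/w1c.png",cv2.resize(c,None,fx=6,fy=6,interpolation=cv2.INTER_CUBIC))
```

```text
stem [ 0.6015 -0.282   0.076 ] [ 0.6004 -0.2811  0.0776]
lev [ 0.5977 -0.315   0.076 ] [ 0.5966 -0.3143  0.076 ]
s2 [ 0.5729 -0.1821  0.074 ] [ 0.5728 -0.1827  0.0666]
s1 [ 0.6523 -0.1842  0.074 ] [ 0.655  -0.1851  0.0656]
ca [ 0.532  -0.2378  0.056 ] [ 0.5319 -0.2385  0.0515]
cb [ 0.6934 -0.242   0.056 ] [ 0.7174 -0.258  -0.0014]
cb [ 0.6927 -0.0531  0.056 ] [ 0.6842 -0.057   0.074 ]
```

View pics/w1c.png

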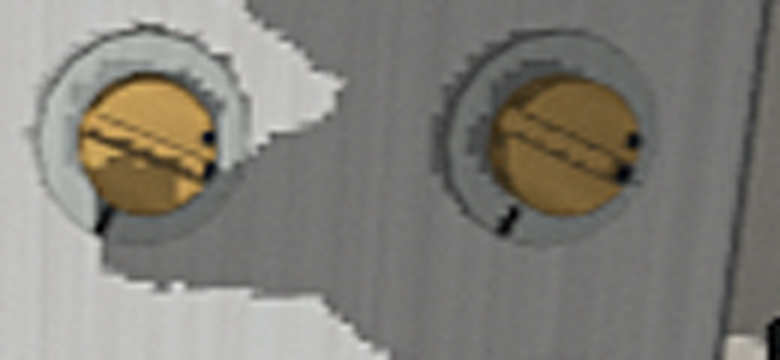

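Call:
carry_out --commands '[{"travel": [-11.4, 6.4, 14], "spin": 0.08, "hand": 3}, {"travel": [-11.4, 6.4, 14], "spin": 0.08, "hand": 3}, {"travel": [-11.4, 6.4, 18], "spin": 0.08, "hand": 3}, {"travel": [-11.4, 6.4, 18], "spin": 0.08, "hand": 3}, {"travel": [-11.4, 6.4, 18], "spin": 0.08, "hand": 3}, {"travel": [-11.4, 6.4, 18], "spin": 0.08, "hand": 3}, {"travel": [-11.4, 6.4, 18], "spin": 0.08, "hand": 3}]'

```text
t: 2.95
tcp_pos: [0.5971, -0.3291, 0.1166]
orientation: [-0.001, 0.742, 0.67, 0.0]
contact_force: [0.1, -0.1, 1.0]
grip_width: 0.35
grip_force: 0.0
```

```bash
python3 -c "
from h import *
print(tool([.5955,-.3315,.068]),observe()['tcp_pos'])
i=get_image('wrist');np.savez('w2.npz',**i);cv2.imwrite('pics/w2.png',cv2.resize(i['color'][:,:,::-1],(600,450)))
"
```

```text
(array([-0.26, -0.14,  4.86]), array([[ 0.102,  0.995, -0.   ],
       [ 0.995, -0.102,  0.001],
       [ 0.001, -0.001, -1.   ]])) [ 0.59713368 -0.32914646  0.11656874]
```

View pics/w2.png

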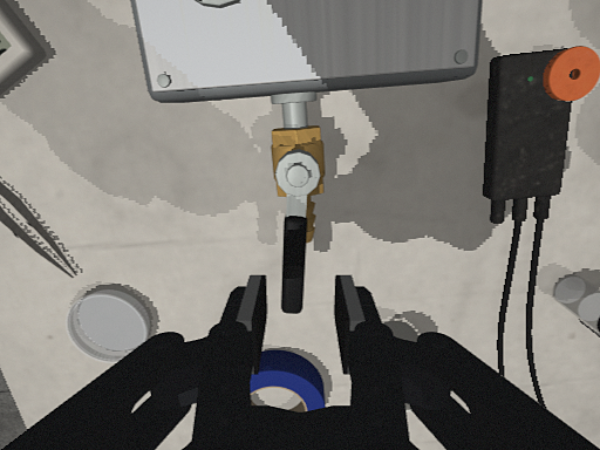

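Call:
carry_out --commands '[{"travel": [-0.3, -0.1, 3], "spin": 0, "hand": 3}, {"travel": [-0.3, -0.1, 4.8], "spin": 0, "hand": 2.4}, {"travel": [-0.3, -0.1, 4.8], "spin": 0, "hand": 2.4}, {"travel": [-0.3, -0.1, 4.8], "spin": 0, "hand": 2.4}]'

```text
t: 3.4
tcp_pos: [0.5959, -0.3332, 0.0694]
orientation: [0.0, 0.743, 0.67, 0.0]
contact_force: [0.3, 0.1, 0.1]
grip_width: 0.28
grip_force: 0.0
```

Call:
carry_out --commands '[{"travel": [0.05, -0.7, 0], "spin": 0.14, "hand": 2.4}, {"travel": [0.19, -1.38, 0], "spin": 0.28, "hand": 2.4}, {"travel": [0.43, -2.04, 0], "spin": 0.42, "hand": 2.4}, {"travel": [0.76, -2.66, 0], "spin": 0.56, "hand": 2.4}, {"travel": [1.18, -3.22, 0], "spin": 0.7, "hand": 2.4}, {"travel": [1.66, -3.72, 0], "spin": 0.84, "hand": 2.4}, {"travel": [2.21, -4.15, 0], "spin": 0.98, "hand": 2.4}, {"travel": [2.82, -4.5, 0], "spin": 1.12, "hand": 2.4}]'

```text
t: 4.2
tcp_pos: [0.5544, -0.3018, 0.0706]
orientation: [0.001, 0.986, 0.17, 0.001]
contact_force: [-0.2, -1.7, -0.4]
grip_width: 0.282
grip_force: 0.6
```

Call:
carry_out --commands '[{"travel": [0.05, -0.7, 0], "spin": 0.14, "hand": 2.4}, {"travel": [0.19, -1.38, 0], "spin": 0.28, "hand": 2.4}, {"travel": [0.43, -2.04, 0], "spin": 0.42, "hand": 2.4}, {"travel": [0.7, -2.6, 0], "spin": 0.5, "hand": 2.4}, {"travel": [0.7, -2.6, 0], "spin": 0.5, "hand": 2.4}]'

```text
t: 4.7
tcp_pos: [0.552, -0.2756, 0.0702]
orientation: [0.002, 0.997, -0.077, 0.001]
contact_force: [-1.6, -3.6, -1.4]
grip_width: 0.283
grip_force: 2.1
```

```bash
python3 -c "
from h import *
print(tool([.5515,-.2815,.068]),observe())
i=get_image('wrist');np.savez('w3.npz',**i);cv2.imwrite('pics/w3.png',cv2.resize(i['color'][:,:,::-1],(600,450)))
"
```

```text
(array([0.04, 0.59, 0.23]), array([[ 0.988, -0.154,  0.002],
       [-0.154, -0.988, -0.004],
       [ 0.003,  0.004, -1.   ]])) {'t': 4.7, 'q': array([-0.25364025,  0.84871091,  0.95947914,  1.8442571 , -0.86840126,
        0.93092047, -0.61142657]), 'joint_vel': array([ 0.01458784, -0.0074736 , -0.01454006, -0.00415154,  0.00173947,
        0.01052831,  0.05181835]), 'joint_torque': array([ -2.57933401, -51.82096839,  15.42435586, -14.99733388,
        -0.59122553,   0.91225024,  -0.45948082]), 'tcp_pos': array([ 0.55199637, -0.27564271,  0.07023001]), 'orientation': array([ 0.00209533,  0.99701877, -0.07712137,  0.00121649]), 'contact_force': array([-1.64286385, -3.63841401, -1.39574652]), 'ft_torque': array([-0.87357038,  0.17305882,  0.06719613]), 'grip_force': 2.1109490655362606, 'grip_width': 0.28300328721388884}
```

View pics/w3.png

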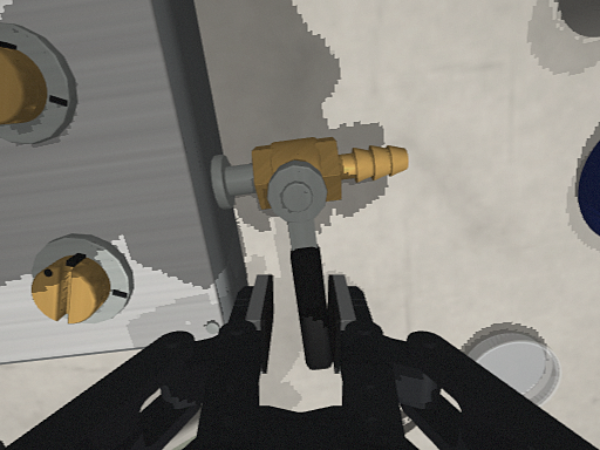

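Lever (295,200)→(317,340) now stands square to the pipe (215,180)→(400,160). I'll press a little more to confirm the stop.

Call:
carry_out --commands '[{"travel": [0, -0.3, 0], "spin": 0, "hand": 2.4}, {"travel": [0, -0.5, 0], "spin": 0, "hand": 2.4}, {"travel": [0, -0.5, 0], "spin": 0, "hand": 2.4}]'

```text
t: 5.05
tcp_pos: [0.552, -0.2751, 0.0704]
orientation: [0.005, 0.997, -0.078, 0.002]
contact_force: [-0.3, -13.9, -4.7]
grip_width: 0.282
grip_force: 6.9
```

Call:
carry_out --commands '[{"travel": [0, 0.8, 0], "spin": 0, "hand": 2.6}, {"travel": [0, 0.8, 0], "spin": 0, "hand": 2.6}, {"travel": [0, 0.8, -6], "spin": 0, "hand": 3}, {"travel": [0, 0.8, -13], "spin": 0, "hand": 3}, {"travel": [0, 0.8, -13], "spin": 0, "hand": 3}, {"travel": [0, 0.8, -13], "spin": 0, "hand": 3}]'

```text
t: 5.65
tcp_pos: [0.5532, -0.2778, 0.2034]
orientation: [0.0, 0.997, -0.076, 0.004]
contact_force: [0.4, -0.2, 0.3]
grip_width: 0.352
grip_force: 0.0
```

```bash
python3 -c "
from h import *
s=observe();print(s['tcp_pos'],s['q'],s['contact_force'])
for n in ('top','wrist'):
  i=get_image(n);np.savez(n+'4.npz',**i)
  P=cloud(i);m=(abs(P[...,2]-.072)<.012)&(i['color'].max(2)<60)&(abs(P[...,0]-.57)<.06)&(abs(P[...,1]+.3)<.055)
  q=P[m][:,:2]; print(n,len(q),q.mean(0),np.linalg.svd(q-q.mean(0),full_matrices=False)[2][0])
"
```

```text
[ 0.5531742  -0.27784543  0.20343743] [-0.345034    0.69655642  1.12023955  1.77316604 -0.69999274  1.12346183
 -0.71545014] [ 0.44256051 -0.1692438   0.26631406]<string>:7: RuntimeWarning: Mean of empty slice.
  ret = um.true_divide(
Traceback (most recent call last):
IndexError: index 0 is out of bounds for axis 0 with size 0
```

Call:
carry_out --commands '[{"travel": [2.6, -21.7, 0], "spin": -1.17, "hand": 4}, {"travel": [2.6, -21.7, 0], "spin": -1.17, "hand": 4}, {"travel": [2.6, -21.7, 0], "spin": -1.17, "hand": 4}, {"travel": [2.6, -21.7, 0], "spin": -1.17, "hand": 4}, {"travel": [2.6, -21.7, 0], "spin": -1.17, "hand": 4}, {"travel": [2.6, -21.7, 0], "spin": -1.17, "hand": 4}, {"travel": [2.6, -21.7, 0], "spin": -1.17, "hand": 4}, {"travel": [2.6, -21.7, 0], "spin": -1.17, "hand": 4}]'

```text
t: 6.5
tcp_pos: [0.6089, -0.065, 0.1972]
orientation: [-0.001, 0.872, 0.49, -0.001]
contact_force: [-0.3, -0.7, -0.6]
grip_width: 0.47
grip_force: 0.0
```

```bash
python3 -c "
from h import *
s=observe();print(s['tcp_pos'],s['q'],tool([.612,-.068,.1]))
i=get_image('wrist');np.savez('w5.npz',**i);cv2.imwrite('pics/w5.png',cv2.resize(i['color'][:,:,::-1],(768,576)))
"
```

```text
[ 0.60886483 -0.06499037  0.1971624 ] [-0.56370546  0.57170525  0.85647466  1.77959933 -0.4995269   1.02559089
 -0.06315729] (array([-0.09,  0.45,  9.71]), array([[ 0.52 ,  0.854, -0.003],
       [ 0.854, -0.52 ,  0.001],
       [-0.   , -0.003, -1.   ]]))
```

View pics/w5.png

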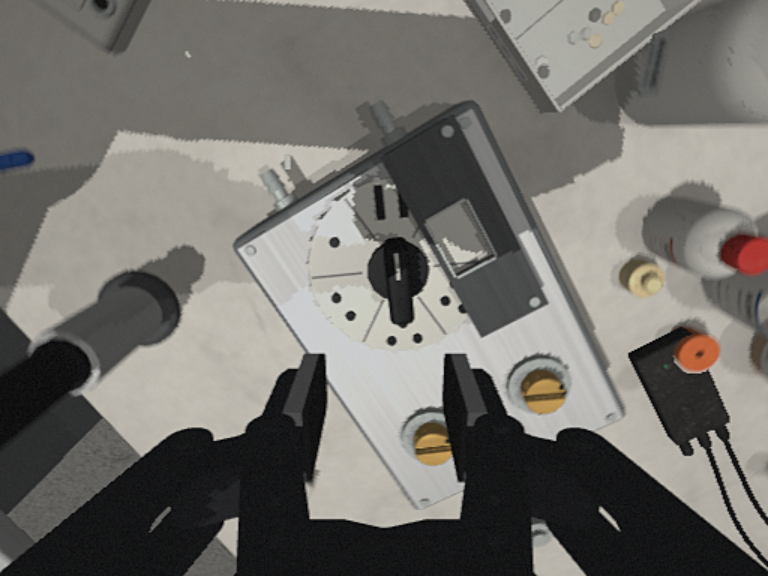

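Wheel clearly seen: bars (391,203), window centred about (460,238), knob (400,280) along the image's vertical, box far edge (470,102)→(622,412).

Run:
```python
from h import *
i=dict(np.load("w5.npz"));P=cloud(i);k=2/3
r=lambda u,v,z:ray(i,u*k,v*k,z)[:2]
ed=[r(470,102,.056),r(622,412,.056)];d=ed[0]-ed[1];print("y heading",np.degrees(np.arctan2(d[1],d[0])),np.linalg.norm(d))
d2=r(470,102,.056)-r(236,243,.056);print("x heading",np.degrees(np.arctan2(d2[1],d2[0])),np.linalg.norm(d2))
c=[r(*p,.078) for p in[(425,222),(465,199),(496,258),(456,279)]];w=np.mean(c,0);print("win",w,[np.linalg.norm(c[j]-c[j-1]).round(4) for j in range(4)])
print("z wheel",P[int(295*k),int(340*k)],P[int(330*k),int(425*k)])
yaw=np.radians(-1.7)
ax=w-.04*np.array([np.cos(yaw),np.sin(yaw)]);print("axis",ax)
c1,c2=P[int(290*k),int(400*k)],P[int(318*k),int(402*k)];print("knob pts",c1,c2)
for z in(.066,.07,.074):
  b=r(391,203,z);print("bars",b,np.degrees(np.arctan2(*(b-ax)[::-1])),np.linalg.norm(b-ax))
print("knobtop ends",r(399,240,.103),r(402,325,.1),tool([*ax,.0965]))
for n,u,v in[("s1",543,393),("s2",434,443)]:print(n,r(u,v,.074))
```

```text
y heading 88.93410909818917 0.22764872455387744
x heading -1.161076122575157 0.157361615179579
win [ 0.65696666 -0.06676668] [np.float64(0.0374), np.float64(0.0245), np.float64(0.0379), np.float64(0.025)]
z wheel [ 0.58005465 -0.06055956  0.06931773] [ 0.61142047 -0.10810982  0.06685749]
axis [ 0.61698426 -0.06558003]
knob pts [ 0.61669811 -0.06683246  0.10042   ] [ 0.61029242 -0.08055547  0.10268216]
bars [ 0.63389301 -0.03097676] 63.957738273646775 0.038513532625310556
bars [ 0.63416782 -0.03043479] 63.944602870318846 0.039121122368395336
bars [ 0.63444263 -0.02989283] 63.931869239348 0.03972871410472993
knobtop ends [ 0.63038731 -0.04368883] [ 0.60773755 -0.0850458 ] (array([ 0.39,  0.74, 10.09]), array([[ 0.517,  0.856, -0.002],
       [ 0.856, -0.517,  0.002],
       [ 0.   , -0.003, -1.   ]]))
s1 [ 0.65454851 -0.18082992]
s2 [ 0.57794154 -0.17797357]
```

Call:
carry_out --commands '[{"travel": [0.3, 0.6, 5], "spin": -0.06, "hand": 4}, {"travel": [0.3, 0.6, 9], "spin": -0.06, "hand": 4}, {"travel": [0.3, 0.6, 10.3], "spin": -0.06, "hand": 4}, {"travel": [0.3, 0.6, 10.3], "spin": -0.06, "hand": 4}, {"travel": [0.3, 0.6, 10.3], "spin": -0.06, "hand": 0.8}, {"travel": [0.3, 0.6, 10.3], "spin": -0.06, "hand": 0.8}, {"travel": [0.3, 0.6, 10.3], "spin": -0.06, "hand": 0.8}, {"travel": [0.3, 0.6, 10.3], "spin": -0.06, "hand": 0.8}]' --squeeze 30

```text
t: 7.35
tcp_pos: [0.6165, -0.0668, 0.0974]
orientation: [-0.001, 0.859, 0.513, 0.001]
contact_force: [-5.6, 2.8, 6.9]
grip_width: 0.142
grip_force: 31.7
```

```bash
python3 -c "
from h import *
s=observe();print(s['tcp_pos'],s['q'],s['contact_force'],s['ft_torque'],s['grip_width'],s['grip_force'],tool([.616,-.066,.1]))
"
```

```text
[ 0.61650661 -0.06676301  0.09743905] [-0.47526141  0.70132369  0.74197163  1.81711798 -0.61169516  0.86658385
  0.06771275] [-5.58757596  2.7806004   6.87014429] [ 0.35455386  0.98096255 -0.05059174] 0.14220712834511942 31.708804965019226 (array([ 0.04, -0.08, -0.26]), array([[ 0.474,  0.88 ,  0.001],
       [ 0.88 , -0.474,  0.002],
       [ 0.002, -0.   , -1.   ]]))
```

Call:
carry_out --commands '[{"travel": [0, 0, -0.2], "spin": 0.1, "hand": 0.8}, {"travel": [0, 0, -0.2], "spin": 0.24, "hand": 0.8}, {"travel": [0, 0, -0.2], "spin": 0.38, "hand": 0.8}, {"travel": [0, 0, -0.2], "spin": 0.52, "hand": 0.8}, {"travel": [0, 0, -0.2], "spin": 0.66, "hand": 0.8}, {"travel": [0, 0, -0.2], "spin": 0.8, "hand": 0.8}, {"travel": [0, 0, -0.2], "spin": 0.94, "hand": 0.8}, {"travel": [0, 0, -0.2], "spin": 1.04, "hand": 0.8}]'

```text
t: 8.15
tcp_pos: [0.6162, -0.0664, 0.0976]
orientation: [-0.0, 1.0, 0.016, -0.0]
contact_force: [-0.7, 0.9, -6.9]
grip_width: 0.145
grip_force: 31.5
```

Call:
carry_out --commands '[{"travel": [0, 0, 0], "spin": 0.06, "hand": 0.8}, {"travel": [0, 0, 0], "spin": 0.06, "hand": 0.8}, {"travel": [0, 0, 0], "spin": 0.06, "hand": 0.8}]'

```text
t: 8.45
tcp_pos: [0.6162, -0.0663, 0.0975]
orientation: [-0.001, 1.0, -0.011, -0.0]
contact_force: [-1.1, 2.4, -5.2]
grip_width: 0.145
grip_force: 31.7
```

```bash
python3 -c "
from h import *
s=observe();print(s['tcp_pos'],s['q'],s['contact_force'],s['ft_torque'],s['grip_width'],s['grip_force'],tool([.616,-.066,.1]))
i=get_image('wrist');np.savez('w6.npz',**i);cv2.imwrite('pics/w6.png',cv2.resize(i['color'][:,:,::-1],(640,480)))
"
```

```text
[ 0.61620194 -0.06634705  0.09754264] [-0.62432386  0.82064995  0.99354801  1.82577142 -0.83227155  0.97948883
 -0.85825316] [-1.09156667  2.40866642 -5.16083488] [0.38801148 0.25232758 0.01478365] 0.14450840470769405 31.671087741851807 (array([-0.02, -0.03, -0.25]), array([[ 1.   , -0.021, -0.   ],
       [-0.021, -1.   ,  0.001],
       [-0.   , -0.001, -1.   ]]))
```

View pics/w6.png

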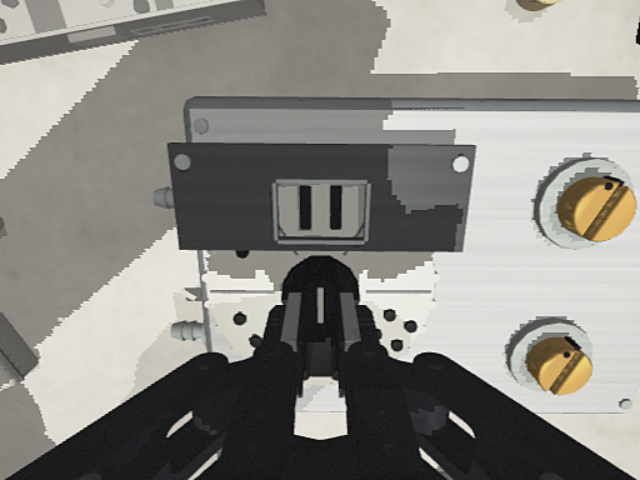

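Bars (321,208) are squarely centred in the window (322,212). Release, rise, and measure screws and driver from above.

Call:
carry_out --commands '[{"travel": [0, 0, 0], "spin": 0, "hand": 4}, {"travel": [0, 0, 0], "spin": 0, "hand": 4}, {"travel": [0, 0, 0], "spin": 0, "hand": 4}, {"travel": [0, 0, -5], "spin": 0, "hand": 4}, {"travel": [-6, 9, -10], "spin": 0, "hand": 4}, {"travel": [-6, 9, -15], "spin": 0, "hand": 5}, {"travel": [-6, 9, -15], "spin": 0, "hand": 5}, {"travel": [-6, 9, -15], "spin": 0, "hand": 5}]'

```text
t: 9.3
tcp_pos: [0.5537, -0.1626, 0.2533]
orientation: [0.001, 1.0, -0.016, 0.005]
contact_force: [-0.4, 0.0, -0.2]
grip_width: 0.588
grip_force: 0.0
```

```bash
cat >> h.py <<'E'
def screws(i):
    h=cv2.cvtColor(i["color"],cv2.COLOR_RGB2HSV);P=cloud(i)
    m=((h[...,0]>12)&(h[...,0]<28)&(h[...,1]>130)&(h[...,2]>60)).astype(np.uint8)
    m=cv2.morphologyEx(m,cv2.MORPH_CLOSE,np.ones((5,5)))
    for c in cv2.findContours(m,0,1)[0]:
        if cv2.contourArea(c)<80: continue
        M=cv2.moments(c);u,v=M["m10"]/M["m00"],M["m01"]/M["m00"]
        pts=np.array([ray(i,a,b,.074)[:2] for a,b in c[:,0]]);e=cv2.minEnclosingCircle(np.float32(pts*1000))
        if 9<e[1]<22: print("brass px",(u*1,v*1),"world",ray(i,u,v,.074).round(4),"circ mm",np.round(e[0],1),round(e[1],1))
E
python3 - <<'E'
from h import *
s=observe();print(s['tcp_pos'],s['q'])
i=get_image('wrist');np.savez('w7.npz',**i)
screws(i)
t=get_image('top');np.savez('t7.npz',**t);P=cloud(t)
m=(P[...,2]>.16)&(abs(P[...,0]-.42)<.06)&(abs(P[...,1]+.015)<.06);print("handle top",P[m].mean(0),P[m].min(0),P[m].max(0),m.sum())
a=cv2.resize(i['color'][:,:,::-1],(800,600));cv2.imwrite('pics/w7.png',a)
E
```

```text
[ 0.55373229 -0.16257274  0.25330629] [-0.63987068  0.57834271  1.21934034  1.83354317 -0.59908369  1.15179389
 -0.81894959]
brass px (274.63836930455636, 147.7314148681055) world [ 0.5768 -0.182   0.074 ] circ mm [ 575.1 -181.4] 13.1
brass px (395.2420634920635, 115.97619047619048) world [ 0.6045 -0.301   0.074 ] circ mm [ 605.6 -300.3] 12.0
brass px (356.4403117251151, 114.06553312079348) world [ 0.6075 -0.2627  0.074 ] circ mm [ 606.3 -266.9] 20.3
brass px (275.63958140966446, 66.38658048630347) world [ 0.6537 -0.1839  0.074 ] circ mm [ 653.7 -183.6] 12.6
handle top [ 0.41135427 -0.01911637  0.67767885] [ 0.36003885 -0.07493201  0.62827328] [0.47999237 0.04497369 0.71994109] 3560
```

View pics/w7.png

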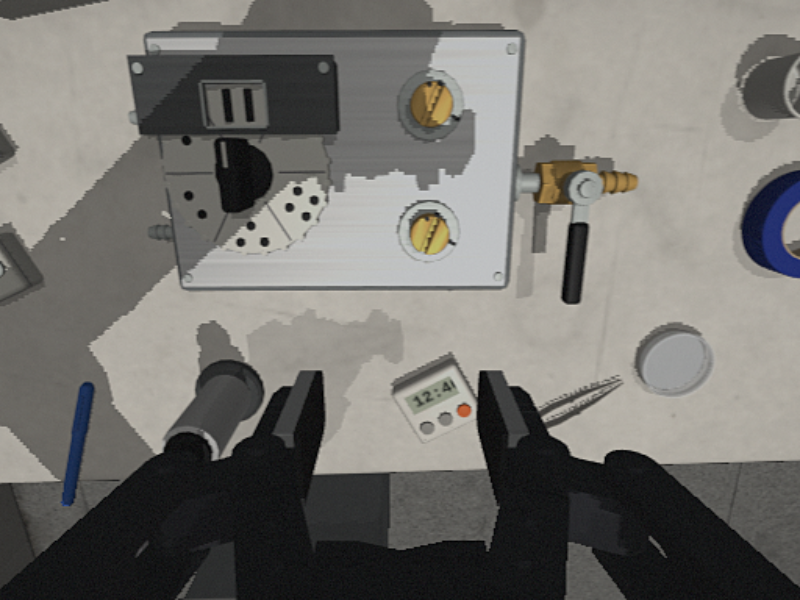

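Window bars centred; lever shut. Screws near (428,236) and (432,103) with slots leaning up-right. Now slots and driver numerically.

```bash
cat >> h.py <<'E'
def slot(i,cx,cy):
    "slot heading (deg) from direction of strongest image gradients inside the head, in world plane"
    H=np.zeros((3,3));s=.00025;n=int(.02/s)   # rectified patch: rows=world x falling, cols=world y falling
    src=np.float32([[0,0],[n,0],[n,n],[0,n]]);W=lambda a,b:(cx+.01-b*s,cy+.01-a*s)
    M=i["world_to_cam"];f=lambda x,y:i["mtx"]@(M[:3,:3]@[x,y,.074]+M[:3,3])
    dst=np.float32([(lambda q:q[:2]/q[2])(f(*W(a,b))) for a,b in src])
    g=cv2.warpPerspective(cv2.cvtColor(i["color"],cv2.COLOR_RGB2GRAY),cv2.getPerspectiveTransform(dst,src),(n,n)).astype(float)
    g=cv2.GaussianBlur(g,(0,0),3);gy,gx=np.gradient(g)
    yy,xx=np.mgrid[:n,:n]-n/2;m=np.hypot(xx,yy)<.009/s
    J=np.array([[ (gx*gx)[m].sum(),(gx*gy)[m].sum()],[(gx*gy)[m].sum(),(gy*gy)[m].sum()]])
    w,v=np.linalg.eigh(J);a,b=v[:,0]          # least-gradient direction = along slot
    return round(np.degrees(np.arctan2(-a,-b))%180-180,1),round(w[1]/w[0],1)
E
python3 - <<'E'
from h import *
for f in("w7","w6","w1","w5"):
    i=dict(np.load(f+".npz"));print(f,slot(i,.575,-.1815),slot(i,.6535,-.1837))
t=dict(np.load("top0.npz"));P=cloud(t)
for lo,hi in((.178,.19),(.14,.178),(.08,.1)):
    m=(P[...,2]>lo)&(P[...,2]<hi)&(abs(P[...,0]-.42)<.08)&(abs(P[...,1]+.015)<.06);q=P[m];print(lo,q.mean(0).round(4),q.min(0).round(4),q.max(0).round(4),m.sum())
print(tool([.417,-.015,.25]))
E
```

```text
w7 (np.float64(-25.9), np.float64(5.6)) (np.float64(-12.7), np.float64(3.7))
w6 (np.float64(-23.9), np.float64(18.1)) (np.float64(-26.2), np.float64(72.2))
w1 (np.float64(-21.1), np.float64(3.6)) (np.float64(-23.5), np.float64(3.6))
w5 (np.float64(-23.8), np.float64(42.1)) (np.float64(-24.9), np.float64(195.8))
0.178 [ 0.424  -0.0051  0.1795] [ 0.417  -0.0121  0.1785] [0.4362 0.0017 0.181 ] 13
0.14 [ 0.4269 -0.009   0.1725] [ 0.4143 -0.0221  0.1414] [0.4395 0.005  0.178 ] 67
0.08 [ 0.4228 -0.0109  0.0907] [ 0.4071 -0.0263  0.0834] [0.4484 0.0128 0.0979] 61
(array([-14.11, -13.83,  -0.16]), array([[ 1.   , -0.025,  0.003],
       [-0.025, -1.   ,  0.001],
       [ 0.003, -0.001, -1.   ]]))
```

Call:
carry_out --commands '[{"travel": [-13, -14.7, -3.2], "spin": 0, "hand": 5}, {"travel": [-13, -14.7, -3.2], "spin": 0, "hand": 5}, {"travel": [-13, -14.7, -3.2], "spin": 0, "hand": 5}, {"travel": [-13, -14.7, -3.2], "spin": 0, "hand": 5}, {"travel": [-13, -14.7, -3.2], "spin": 0, "hand": 5}, {"travel": [-13, -14.7, -3.2], "spin": 0, "hand": 5}, {"travel": [-13, -14.7, -3.2], "spin": 0, "hand": 5}]'

```text
t: 10.1
tcp_pos: [0.4269, -0.0024, 0.2794]
orientation: [-0.005, 1.0, -0.008, 0.0]
contact_force: [0.4, -0.5, 1.0]
grip_width: 0.587
grip_force: 0.0
```

Run:
```python
from h import *
s=observe();print(s['tcp_pos'],s['q'])
i=get_image('wrist');np.savez('w8.npz',**i);P=cloud(i)
m=(abs(P[...,2]-.184)<.008)&(abs(P[...,0]-.427)<.03)&(abs(P[...,1]+.009)<.03);v,u=np.nonzero(m)
print(m.sum(),P[m].mean(0),P[m].min(0),P[m].max(0),u.min(),u.max(),v.min(),v.max())
a,b=int(u.mean()),int(v.mean())
c=i["color"][max(b-55,0):b+75,max(a-80,0):a+80,::-1];print(a,b)
cv2.imwrite("pics/w8.png",cv2.convertScaleAbs(cv2.resize(c,None,fx=4.5,fy=4.5,interpolation=cv2.INTER_CUBIC),alpha=2.2))
```

```text
[ 0.42687844 -0.00236231  0.27939292] [-1.44139071 -0.07431471  1.38346095  2.12722523  0.0743367   1.02873965
 -1.68321885]
438 [ 0.42674161 -0.00750196  0.17705067] [ 0.41666592 -0.01833582  0.17602995] [0.43691654 0.00254032 0.17878835] 252 278 181 205
264 193
```

View pics/w8.png

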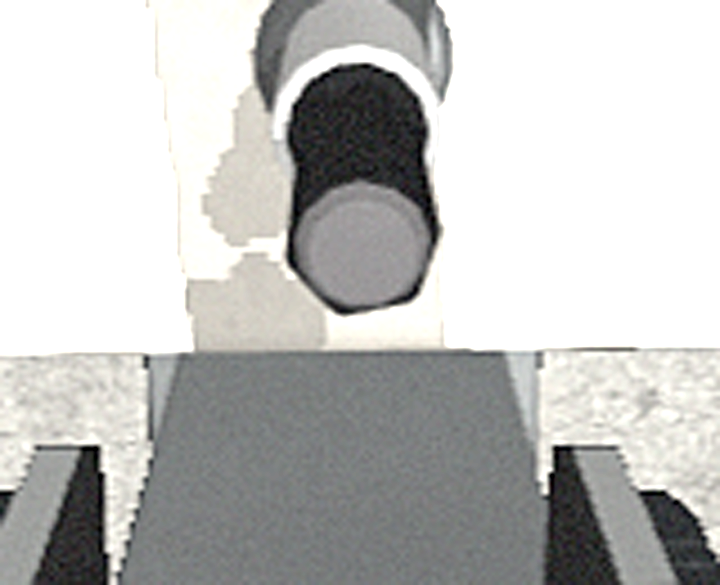

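Handle top at crop (362,240), world (0.427,-0.0075); hex edge headings about -19°, 41°, 101°. I'll grip with tool x along the 101° edge.

Call:
carry_out --commands '[{"travel": [0, 0.5, 0], "spin": -1.2, "hand": 5}, {"travel": [0, 0.5, 0], "spin": -1.2, "hand": 5}, {"travel": [0, 0.5, 0], "spin": -1.2, "hand": 5}, {"travel": [0, 0.5, 0], "spin": -1.2, "hand": 5}, {"travel": [0, 0.5, 0], "spin": -1.2, "hand": 5}, {"travel": [0, 0.5, 0], "spin": -1.2, "hand": 5}, {"travel": [0, 0.5, 0], "spin": -1.2, "hand": 5}, {"travel": [0, 0.5, 0], "spin": -1.2, "hand": 5}]'

```text
t: 10.95
tcp_pos: [0.4277, -0.0116, 0.2799]
orientation: [0.002, 0.83, 0.557, -0.001]
contact_force: [0.5, 0.5, 0.2]
grip_width: 0.585
grip_force: 0.0
```

Call:
carry_out --commands '[{"travel": [0, 0, 0], "spin": -0.59, "hand": 5}, {"travel": [0, 0, 0], "spin": -0.59, "hand": 5}, {"travel": [0, 0, 0], "spin": -0.59, "hand": 5}, {"travel": [0, 0, 0], "spin": -0.59, "hand": 5}, {"travel": [0, 0, 0], "spin": -0.59, "hand": 5}, {"travel": [0, 0, 0], "spin": -0.59, "hand": 5}]'

```text
t: 11.55
tcp_pos: [0.4277, -0.0115, 0.2797]
orientation: [0.001, 0.636, 0.771, -0.001]
contact_force: [0.6, -0.1, 0.3]
grip_width: 0.582
grip_force: 0.0
```

Run:
```python
from h import *
s=observe();print(s['tcp_pos'],s['q'])
i=get_image('wrist');np.savez('w9.npz',**i);P=cloud(i)
m=(abs(P[...,2]-.179)<.006)&(abs(P[...,0]-.427)<.03)&(abs(P[...,1]+.009)<.03)
x=P[m];print(m.sum(),x.mean(0),x.min(0),x.max(0));c=(x.min(0)+x.max(0))/2;print(tool([c[0],c[1],.137]))
```

```text
[ 0.42769078 -0.01150101  0.27974795] [-1.60715282 -0.28804007  1.42588152  2.12533858  0.32799516  1.08286215
 -0.15433855]
700 [ 0.42635281 -0.00600922  0.17612809] [ 0.41370457 -0.01991091  0.17302603] [0.43891537 0.006611   0.17909029]
(array([ 0.53, -0.04, 14.27]), array([[-0.191,  0.982, -0.   ],
       [ 0.982,  0.191, -0.003],
       [-0.003, -0.001, -1.   ]]))
```

Call:
carry_out --commands '[{"travel": [0.5, 0, 5], "spin": 0, "hand": 5}, {"travel": [0.5, 0, 10], "spin": 0, "hand": 5}, {"travel": [0.5, 0, 14.2], "spin": 0, "hand": 5}, {"travel": [0.5, 0, 14.2], "spin": 0, "hand": 5}, {"travel": [0.5, 0, 14.2], "spin": 0, "hand": 1.8}, {"travel": [0.5, 0, 14.2], "spin": 0, "hand": 1.8}, {"travel": [0.5, 0, 14.2], "spin": 0, "hand": 1.8}, {"travel": [0.5, 0, 14.2], "spin": 0, "hand": 1.8}]' --squeeze 70

```text
t: 12.4
tcp_pos: [0.3804, -0.0054, 0.1877]
orientation: [0.011, 0.635, 0.773, 0.009]
contact_force: [-0.7, 0.6, 0.3]
grip_width: 0.213
grip_force: 0.0
```

Run:
```python
from h import *
s=observe();print(s['tcp_pos'],s['q'],s['contact_force'],s['ft_torque'],s['grip_width']*85,s['grip_force'],tool([.427,-.0075,.137]))
```

```text
[ 0.38044084 -0.00540577  0.18772061] [-1.70166348 -0.30653228  1.54514419  2.34189782  0.42964137  0.82544782
 -0.25484937] [-0.74133977  0.63939634  0.27161728] [ 0.0066202   0.05063651 -0.00141976] 18.108882165994036 0.0 (array([-1.08,  4.38,  5.2 ]), array([[-0.194,  0.981,  0.029],
       [ 0.981,  0.194, -0.   ],
       [-0.006,  0.028, -1.   ]]))
```

The arm's elbow posture ran into joint limits there (no contact). I'll do the cartridges first, which also unwinds the elbow, then return to the driver.

Call:
carry_out --commands '[{"travel": [0, 0, -4], "spin": 0, "hand": 5}, {"travel": [0, 0, -8], "spin": 0, "hand": 5}, {"travel": [13.3, 23, -8], "spin": 0, "hand": 5}, {"travel": [13.3, 23, -8], "spin": 0, "hand": 5}, {"travel": [13.3, 23, -8], "spin": 0, "hand": 5}, {"travel": [13.3, 23, -8], "spin": 0, "hand": 5}, {"travel": [13.3, 23, -8], "spin": 0, "hand": 5}, {"travel": [13.3, 23, -8], "spin": 0, "hand": 5}]'

```text
t: 13.2
tcp_pos: [0.5637, 0.1593, 0.2705]
orientation: [0.011, 0.634, 0.773, 0.008]
contact_force: [0.3, -0.2, 1.2]
grip_width: 0.584
grip_force: 0.0
```

```bash
cat >> h.py <<'E'
def carts(i,lo=(.35,.02),hi=(.9,.6),show=True):
    "pull grips of the cartridges: tops at z .04-.05 (dark/any), boxes at .026"
    P=cloud(i);x,y,z=P[...,0],P[...,1],P[...,2]
    roi=(x>lo[0])&(x<hi[0])&(y>lo[1])&(y<hi[1])
    m=(roi&(z>.018)&(z<.056)&(i["color"].min(2)>45)).astype(np.uint8);m=cv2.morphologyEx(m,cv2.MORPH_OPEN,np.ones((3,3)))
    n,L,S,_=cv2.connectedComponentsWithStats(m)
    for k in range(1,n):
        if S[k,4]<60: continue
        q=P[L==k];r=cv2.minAreaRect(np.float32(q[:,:2]*1000));g=q[q[:,2]>.037]
        if len(g)>5:
            gr=cv2.minAreaRect(np.float32(g[:,:2]*1000));_,_,v=np.linalg.svd(g[:,:2]-g[:,:2].mean(0),full_matrices=False)
            gh=np.degrees(np.arctan2(v[0,1],v[0,0]))%180
        else: gr=gh=None
        sat=cv2.cvtColor(i["color"],cv2.COLOR_RGB2HSV)[...,1][L==k].mean()
        print("box",np.round(r[0],1),np.round(r[1],1),round(r[2],1),"grip",gr and (np.round(gr[0],1),np.round(gr[1],1)),gh and gh.round(1),"sat",sat.round())
E
python3 - <<'E'
from h import *
s=observe();print(s['tcp_pos'],s['q'])
i=get_image('wrist');np.savez('w10.npz',**i);carts(i)
print('top');t=get_image('top');carts(t);print('top0');carts(dict(np.load('top0.npz')))
E
```

```text
[0.5637155  0.15927911 0.27052661] [-1.15351184  0.49794811  1.1136489   1.80333462 -0.49034942  1.12484823
  0.31799513]
box [388.6 287.5] [ 9.4 12.6] 1.5 grip None None sat 13.0
box [649.2 324.1] [ 5.6 47.9] 1.5 grip None None sat 6.0
box [535.5 288.3] [234.9   8.9] 2.9 grip None None sat 8.0
box [742.1 245.8] [129.9  67.2] 75.8 grip (array([740.4, 228. ]), array([28.9, 21.3])) 56.4 sat 48.0
box [536.9 183.1] [46.3 96.3] 22.0 grip (array([536.8, 183.4]), array([15.3, 49.8])) 112.0 sat 15.0
box [634.3 179.3] [46.3 96.2] 24.0 grip (array([634.3, 179.1]), array([15. , 49.7])) 113.9 sat 15.0
box [731.8 176.2] [ 5.7 45.7] 75.4 grip None None sat 68.0
box [777.1  64.7] [104.5 102.9] 7.9 grip (array([777.1,  64.8]), array([104.3, 102.6])) 154.3 sat 15.0
top
box [779.1  66.9] [104.7  98.4] 5.3 grip (array([779.7,  67.5]), array([102.9,  97.4])) 148.4 sat 16.0
box [732.  208.5] [23. 50.] 82.9 grip None None sat 19.0
box [638.  171.6] [46.1 81.7] 24.2 grip (array([635.6, 175.7]), array([14.7, 45. ])) 116.5 sat 18.0
box [537.3 182.6] [46.6 95.4] 21.3 grip (array([537. , 182.2]), array([14.4, 49.2])) 111.6 sat 17.0
top0
box [779.2  67.4] [104.2  98.5] 4.5 grip (array([779.2,  67.1]), array([103.5,  97.1])) 164.0 sat 16.0
box [747.9 274.4] [31.4 45.7] 73.2 grip None None sat 43.0
box [734.9 218.8] [78.9 57.6] 74.3 grip (array([738.8, 230.3]), array([24.8, 51.6])) 87.2 sat 33.0
box [635.1 178.3] [46.8 95.8] 23.6 grip (array([634.7, 177.5]), array([14.3, 48.9])) 114.2 sat 17.0
box [537.3 182.6] [47.  95.6] 21.9 grip (array([538., 182.]), array([14.4, 48.8])) 110.6 sat 16.0
```

Call:
carry_out --commands '[{"travel": [0.5, 7.3, 5], "spin": -0.11, "hand": 5}, {"travel": [0.5, 7.3, 10], "spin": -0.22, "hand": 5}, {"travel": [0.5, 7.3, 15], "spin": -0.22, "hand": 5}, {"travel": [0.5, 7.3, 19], "spin": -0.22, "hand": 5}, {"travel": [0.5, 7.3, 22], "spin": -0.22, "hand": 5}, {"travel": [0.5, 7.3, 22.7], "spin": -0.22, "hand": 5}, {"travel": [0.5, 7.3, 22.7], "spin": -0.22, "hand": 5}, {"travel": [0.5, 7.3, 22.7], "spin": -0.22, "hand": 5}]'

```text
t: 14.1
tcp_pos: [0.6406, 0.1765, 0.0493]
orientation: [0.013, 0.546, 0.838, 0.009]
contact_force: [0.2, -0.2, 1.3]
grip_width: 0.586
grip_force: 0.0
```

Run:
```python
from h import *
s=observe();print(s['tcp_pos'],s['q'],s['contact_force'],tool([.6345,.179,.043]))
```

```text
[0.6406089  0.17648435 0.04929038] [-0.8492207   0.84606853  0.77309444  1.7388165  -0.75860133  0.84735556
  0.68304609] [ 0.20118494 -0.22657377  1.33581205] (array([ 0.48, -0.47,  0.61]), array([[-0.404,  0.914,  0.031],
       [ 0.915,  0.404,  0.   ],
       [-0.012,  0.029, -1.   ]]))
```

Call:
carry_out --commands '[{"travel": [0.5, -0.5, 0.6], "spin": 0, "hand": 5}, {"travel": [0.5, -0.5, 0.6], "spin": 0, "hand": 5}, {"travel": [0.5, -0.5, 0.6], "spin": 0, "hand": 1}, {"travel": [0.5, -0.5, 0.6], "spin": 0, "hand": 1}, {"travel": [0.5, -0.5, 0.6], "spin": 0, "hand": 1}, {"travel": [0.5, -0.5, 0.6], "spin": 0, "hand": 1}, {"travel": [0.5, -0.5, 0.6], "spin": 0, "hand": 1}, {"travel": [0.5, -0.5, 0.6], "spin": 0, "hand": 1}]' --squeeze 40

```text
t: 14.9
tcp_pos: [0.6329, 0.1792, 0.0413]
orientation: [0.012, 0.546, 0.838, 0.008]
contact_force: [-1.4, 0.1, 6.4]
grip_width: 0.15
grip_force: 41.6
```

Call:
carry_out --commands '[{"travel": [0, 0, -4], "spin": 0, "hand": 1}, {"travel": [0, 0, -8], "spin": 0.1, "hand": 1}, {"travel": [0, 0, -12], "spin": 0.2, "hand": 1}, {"travel": [16, 3.9, -12], "spin": 0.3, "hand": 1}, {"travel": [16, 3.9, -12], "spin": 0.38, "hand": 1}, {"travel": [16, 3.9, -12], "spin": 0.38, "hand": 1}, {"travel": [16, 3.9, -12], "spin": 0.38, "hand": 1}, {"travel": [16, 3.9, -12], "spin": 0.38, "hand": 1}]'

```text
t: 15.7
tcp_pos: [0.5983, 0.3454, 0.1582]
orientation: [0.009, 0.692, 0.722, 0.009]
contact_force: [-0.2, -0.5, -2.8]
grip_width: 0.15
grip_force: 40.5
```

Run:
```python
from h import *
s=observe();print(s['tcp_pos'],s['q'],s['grip_width']*85,s['grip_force'],s['contact_force'])
i=get_image('wrist');np.savez('w11.npz',**i);P=cloud(i)
c=i["color"];m=(abs(P[...,2]-.022)<.004)&(P[...,1]>.25)&(P[...,1]<.45)&(P[...,0]<.7);q=P[m]
print(m.sum(),q.min(0),q.max(0))
r=cv2.minAreaRect(np.float32(q[:,:2]*1000));print(r)
t=get_image('top');Q=cloud(t);m=(abs(Q[...,2]-.022)<.006)&(Q[...,1]>.25)&(Q[...,1]<.43)&(Q[...,0]<.7)&(Q[...,0]>.36)
print(cv2.minAreaRect(np.float32(Q[m][:,:2]*1000)),m.sum());carts(t)
print(tool([.6035,.344,.06]))
cv2.imwrite('pics/w11.png',cv2.resize(c[:,:,::-1],(640,480)))
```

```text
[0.59833719 0.3454414  0.15823742] [-1.19253759  0.80541123  0.97203138  1.62306861 -0.72532484  1.08686158
  0.01711551] 12.781665688813568 40.52764356136322 [-0.19151928 -0.49930595 -2.82040931]
5544 [0.38037297 0.28150606 0.01800146] [0.65271964 0.41444474 0.02356081]
((516.1014404296875, 347.6490783691406), (270.19677734375, 125.33223724365234), 1.9218446016311646)
((517.1920166015625, 345.8676452636719), (270.6722717285156, 126.21358489990234), 1.4628247022628784) 451
box [778.8  67. ] [105.7  97.6] 5.0 grip (array([777.2,  66.2]), array([104.6,  97.7])) 153.6 sat 16.0
box [747.8 274.8] [28.8 47.4] 75.4 grip None None sat 43.0
box [735.  219.1] [80.6 58.5] 76.6 grip (array([733. , 221.2]), array([62.9, 49. ])) 25.2 sat 33.0
box [537.3 182.1] [46.4 96.4] 21.2 grip (array([537.5, 181.8]), array([15.1, 48.5])) 111.3 sat 16.0
(array([0.44, 0.07, 9.92]), array([[-0.035,  0.999,  0.027],
       [ 0.999,  0.035, -0.002],
       [-0.003,  0.027, -1.   ]]))
```

View pics/w11.png

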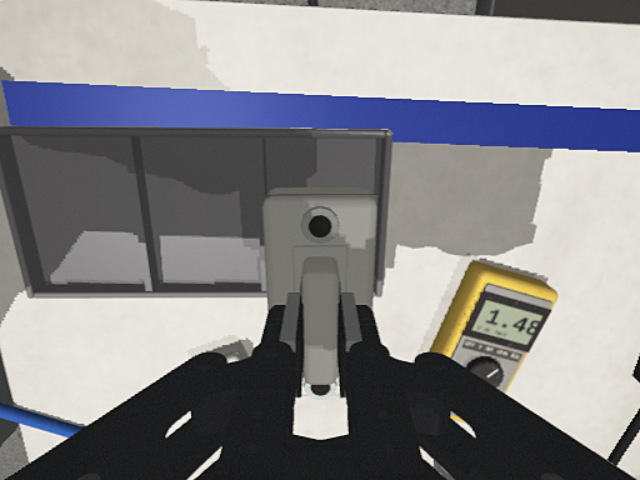

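Cartridge held square over the far bay (bay right end at px 265–390). Lower, release, rise.

Call:
carry_out --commands '[{"travel": [0.4, 0.3, 4], "spin": 0, "hand": 1}, {"travel": [0.4, 0.3, 8], "spin": 0, "hand": 1}, {"travel": [0.45, 0.35, 10], "spin": 0, "hand": 1}, {"travel": [0.45, 0.35, 11], "spin": 0, "hand": 1}, {"travel": [0.45, 0.35, 11.1], "spin": 0, "hand": 1}, {"travel": [0.45, 0.35, 11.1], "spin": 0, "hand": 1}, {"travel": [0.45, 0.35, 11.1], "spin": 0, "hand": 4}, {"travel": [0.45, 0.35, 11.1], "spin": 0, "hand": 4}]'

```text
t: 16.6
tcp_pos: [0.6076, 0.3462, 0.0506]
orientation: [0.01, 0.694, 0.72, 0.011]
contact_force: [0.4, -0.2, 0.8]
grip_width: 0.466
grip_force: 0.0
```

Call:
carry_out --commands '[{"travel": [0, 0, 0], "spin": 0, "hand": 4}, {"travel": [0, 0, -5], "spin": 0, "hand": 4}, {"travel": [0, 0, -10], "spin": 0, "hand": 5}, {"travel": [-16, -8, -16], "spin": -0.35, "hand": 5}, {"travel": [-16, -8, -16], "spin": -0.35, "hand": 5}, {"travel": [-16, -8, -16], "spin": -0.35, "hand": 5}, {"travel": [-16, -8, -16], "spin": -0.35, "hand": 5}, {"travel": [-16, -8, -16], "spin": -0.35, "hand": 5}]'

```text
t: 17.4
tcp_pos: [0.5273, 0.1777, 0.209]
orientation: [0.011, 0.562, 0.827, 0.009]
contact_force: [0.9, 1.0, 0.1]
grip_width: 0.581
grip_force: 0.0
```

Run:
```python
from h import *
s=observe();print(s['tcp_pos'],s['q'],s['grip_width']*85,s['contact_force'])
i=get_image('wrist');carts(i);print('top');t=get_image('top');carts(t)
print(tool([.537,.183,.043]))
```

```text
[0.52733232 0.17771522 0.20902657] [-1.18125372  0.49883706  1.04265018  1.93383893 -0.51813787  0.97539899
  0.47751799] 49.405401682884 [0.90545649 1.03919626 0.13424246]
box [609.1 339. ] [46.4 83.2] 2.2 grip (array([609.1, 345.4]), array([16.2, 49.8])) 92.2 sat 15.0
box [559.2 297.5] [242.3  92.7] 25.8 grip None None sat 6.0
box [408.4 284.6] [38.6  4. ] 2.6 grip None None sat 7.0
box [739.2 242.7] [137.5  66.1] 76.2 grip (array([744.4, 228.3]), array([28.7, 13.4])) 70.5 sat 57.0
box [536.7 183.3] [46.3 96.4] 22.0 grip (array([536.8, 183.3]), array([15.4, 50.2])) 112.0 sat 15.0
box [749.7 276.6] [28.9 50.1] 75.7 grip None None sat 35.0
box [774.5  99.5] [100.5  34.5] 7.0 grip (array([774.1, 105.5]), array([ 32.7, 102.3])) 0.4 sat 15.0
top
box [778.3  64.8] [105.7 100.3] 7.6 grip (array([779.3,  67.7]), array([105.4,  96.8])) 152.7 sat 16.0
box [747.9 275.1] [29.7 47.4] 74.3 grip None None sat 43.0
box [735.  218.9] [79.4 56.8] 74.1 grip (array([743.5, 217.7]), array([54.9, 12.2])) 77.0 sat 31.0
box [543.4 167.7] [46.5 63.9] 21.9 grip (array([540.2, 176.2]), array([14.7, 36.6])) 109.9 sat 17.0
(array([-0.18,  0.36, 16.49]), array([[-0.375,  0.927,  0.029],
       [ 0.927,  0.375,  0.002],
       [-0.009,  0.027, -1.   ]]))
```

Call:
carry_out --commands '[{"travel": [-0.2, 0.3, 5], "spin": 0, "hand": 5}, {"travel": [-0.2, 0.3, 10], "spin": 0, "hand": 5}, {"travel": [-0.2, 0.3, 14], "spin": 0, "hand": 5}, {"travel": [-0.2, 0.3, 16], "spin": 0, "hand": 5}, {"travel": [-0.2, 0.3, 16.5], "spin": 0, "hand": 5}, {"travel": [-0.2, 0.3, 16.5], "spin": 0, "hand": 5}, {"travel": [-0.2, 0.3, 16.5], "spin": 0, "hand": 1}, {"travel": [-0.2, 0.3, 16.5], "spin": 0, "hand": 1}]'

```text
t: 18.3
tcp_pos: [0.5371, 0.1829, 0.0432]
orientation: [0.012, 0.558, 0.83, 0.009]
contact_force: [-0.6, -0.9, -0.4]
grip_width: 0.257
grip_force: 0.0
```

Call:
carry_out --commands '[{"travel": [0, 0, 0], "spin": 0, "hand": 1}, {"travel": [0, 0, 0], "spin": 0, "hand": 1}, {"travel": [0, 0, 0], "spin": 0, "hand": 1}, {"travel": [0, 0, -4], "spin": 0, "hand": 1}, {"travel": [0, 0, -8], "spin": 0.1, "hand": 1}, {"travel": [0, 0, -11], "spin": 0.2, "hand": 1}, {"travel": [0, 0, -11], "spin": 0.3, "hand": 1}, {"travel": [0, 0, -11], "spin": 0.36, "hand": 1}]'

```text
t: 19.1
tcp_pos: [0.5333, 0.183, 0.1533]
orientation: [0.01, 0.699, 0.715, 0.011]
contact_force: [-1.6, 0.3, -1.6]
grip_width: 0.153
grip_force: 40.2
```

Run:
```python
from h import *
s=observe();print(s['tcp_pos'],s['q'],s['grip_width']*85,s['grip_force'],s['contact_force'])
print(tool([.5165,.347,.15]),tool([.5165,.347,.049]))
```

```text
[0.53331094 0.18299324 0.15325059] [-1.16375133  0.62929166  1.04536087  1.95909729 -0.68488727  0.92468031
  0.24812897] 13.040499046812988 40.2320122718811 [-1.60688334  0.28135171 -1.6317917 ]
(array([16.43, -1.31,  0.3 ]), array([[-0.023,  0.999,  0.029],
       [ 1.   ,  0.023,  0.002],
       [ 0.001,  0.029, -1.   ]])) (array([16.42, -1.6 , 10.4 ]), array([[-0.023,  0.999,  0.029],
       [ 1.   ,  0.023,  0.002],
       [ 0.001,  0.029, -1.   ]]))
```

Call:
carry_out --commands '[{"travel": [5, -0.4, 0], "spin": 0, "hand": 1}, {"travel": [10, -0.9, 0], "spin": 0, "hand": 1}, {"travel": [14, -1.4, 0], "spin": 0, "hand": 1}, {"travel": [16.6, -1.5, 3], "spin": 0, "hand": 1}, {"travel": [16.6, -1.6, 7], "spin": 0, "hand": 1}, {"travel": [16.6, -1.6, 9.5], "spin": 0, "hand": 1}, {"travel": [16.6, -1.6, 10.4], "spin": 0, "hand": 1}, {"travel": [16.6, -1.6, 10.6], "spin": 0, "hand": 1}]'

```text
t: 19.9
tcp_pos: [0.5134, 0.348, 0.0478]
orientation: [0.006, 0.698, 0.716, 0.007]
contact_force: [-17.2, -4.3, 37.8]
grip_width: 0.148
grip_force: 45.9
```

Call:
carry_out --commands '[{"travel": [0, 0, 0], "spin": 0, "hand": 1}, {"travel": [0, 0, 0], "spin": 0, "hand": 4}, {"travel": [0, 0, 0], "spin": 0, "hand": 4}, {"travel": [0, 0, 0], "spin": 0, "hand": 4}, {"travel": [0, 0, -5], "spin": 0, "hand": 4}, {"travel": [0, 0, -10], "spin": 0, "hand": 4}, {"travel": [-5, 0, -12], "spin": 0, "hand": 4}, {"travel": [-10, 0, -14], "spin": 0, "hand": 4}]'

```text
t: 20.7
tcp_pos: [0.5147, 0.255, 0.1839]
orientation: [0.011, 0.697, 0.717, 0.01]
contact_force: [0.3, -0.2, 0.6]
grip_width: 0.47
grip_force: 0.0
```

Run:
```python
from h import *
s=observe();print(s['tcp_pos'],s['q'],s['contact_force'])
i=get_image('wrist');carts(i);P=cloud(i)
for x in(.609,.517):
  for y in (.31,.385):
    m=(abs(P[...,0]-x)<.015)&(abs(P[...,1]-y)<.006);print(x,y,np.median(P[m][:,2]) if m.any() else None)
```

```text
[0.51474136 0.25504855 0.18394865] [-1.31733497  0.61360638  1.09020923  1.91201434 -0.64563284  0.98917207
  0.0909986 ] [ 0.34442351 -0.24780837  0.5869538 ]
box [383.7 340.7] [  5.1 118.6] 1.5 grip None None sat 6.0
box [648.1 350.2] [  6.2 118.7] 1.6 grip None None sat 7.0
box [515.  349.1] [46.2 96.2] 1.4 grip (array([515. , 349.2]), array([14.9, 49.5])) 91.4 sat 14.0
box [609.  345.8] [46.5 96.6] 2.4 grip (array([609.3, 345.8]), array([16.2, 49.5])) 92.2 sat 15.0
box [739.8 242.8] [137.1  66.5] 75.3 grip (array([738.1, 231.4]), array([26.7, 28.9])) 70.6 sat 55.0
box [568.3 291.1] [155.9   8.6] 2.0 grip None None sat 7.0
box [438.9 285.2] [100.    5.9] 2.9 grip None None sat 7.0
box [778.3  64.8] [ 95.6 107.1] 10.1 grip (array([794.8,  84.1]), array([ 68.5, 141.1])) 138.6 sat 14.0
0.609 0.31 0.030672066639026052
0.609 0.385 0.030986531681780997
0.517 0.31 0.03084836311543287
0.517 0.385 0.030738962550857146
```

Both cartridges lie flat (tops z≈0.031) in their own bays. Now return to the driver with a turned hand for a better elbow posture.

Call:
carry_out --commands '[{"travel": [-5, 2, -2], "spin": -0.14, "hand": 5}, {"travel": [-10, 5, -3.6], "spin": -0.28, "hand": 5}, {"travel": [-15, 8, -3.6], "spin": -0.42, "hand": 5}, {"travel": [-20, 8, -3.6], "spin": -0.56, "hand": 5}, {"travel": [-20, 8, -3.6], "spin": -0.7, "hand": 5}, {"travel": [-20, 8, -3.6], "spin": -0.84, "hand": 5}, {"travel": [-20, 8, -3.6], "spin": -0.98, "hand": 5}, {"travel": [-20, 8, -3.6], "spin": -1.12, "hand": 5}]'

```text
t: 21.55
tcp_pos: [0.5986, 0.0564, 0.2207]
orientation: [0.014, 0.209, 0.978, 0.003]
contact_force: [-0.4, -0.1, -0.5]
grip_width: 0.584
grip_force: 0.0
```

Call:
carry_out --commands '[{"travel": [0, 0, 0], "spin": -0.14, "hand": 5}, {"travel": [0, 0, 0], "spin": -0.28, "hand": 5}, {"travel": [0, 0, 0], "spin": -0.42, "hand": 5}, {"travel": [0, 0, 0], "spin": -0.56, "hand": 5}, {"travel": [0, 0, 0], "spin": -0.7, "hand": 5}, {"travel": [0, 0, 0], "spin": -0.84, "hand": 5}, {"travel": [0, 0, 0], "spin": -0.98, "hand": 5}, {"travel": [0, 0, 0], "spin": -1.12, "hand": 5}]'

```text
t: 22.35
tcp_pos: [0.5985, 0.0569, 0.2207]
orientation: [0.013, -0.343, 0.939, -0.005]
contact_force: [0.9, -0.3, -0.3]
grip_width: 0.584
grip_force: 0.0
```

Run:
```python
from h import *
s=observe();print(s['tcp_pos'],s['q'],s['contact_force'],tool([.427,-.0075,.25]))
```

```text
[0.59847445 0.05687309 0.2206781 ] [-0.57048719  0.42366586  0.54313929  1.79722024 -0.25858492  0.96391966
  2.3472475 ] [ 0.8614562  -0.26443482 -0.3059747 ] (array([17.2 ,  6.07, -3.4 ]), array([[-0.765, -0.644,  0.027],
       [-0.644,  0.765, -0.001],
       [-0.021, -0.018, -1.   ]]))
```

Call:
carry_out --commands '[{"travel": [0, 0, -3.4], "spin": -0.02, "hand": 5}, {"travel": [5, 2, -3.4], "spin": -0.02, "hand": 5}, {"travel": [10, 4, -3.4], "spin": -0.02, "hand": 5}, {"travel": [14, 5, -3.4], "spin": -0.02, "hand": 5}, {"travel": [17.2, 6.1, -3.4], "spin": -0.02, "hand": 5}, {"travel": [17.2, 6.1, -3.4], "spin": -0.02, "hand": 5}, {"travel": [17.2, 6.1, -3.4], "spin": -0.02, "hand": 5}]'

```text
t: 23.05
tcp_pos: [0.4268, -0.0061, 0.2507]
orientation: [0.014, -0.35, 0.937, -0.005]
contact_force: [0.1, -0.1, 0.8]
grip_width: 0.584
grip_force: 0.0
```

Run:
```python
from h import *
s=observe();print(s['tcp_pos'],s['q'],s['contact_force'])
i=get_image('wrist');np.savez('w12.npz',**i);P=cloud(i)
m=(abs(P[...,2]-.179)<.006)&(abs(P[...,0]-.427)<.03)&(abs(P[...,1]+.009)<.03)
x=P[m];print(m.sum(),x.mean(0),x.min(0),x.max(0));c=(x.min(0)+x.max(0))/2;print(tool([c[0],c[1],.137]),tool([.427,-.0075,.137])[0])
```

```text
[ 0.42678202 -0.00612954  0.25067018] [-0.64539957  0.0368533   0.60569268  2.15831603 -0.02601802  0.92381187
  2.26015123] [ 0.11076637 -0.07433308  0.78238969]
858 [ 0.42513622 -0.00791349  0.17603014] [ 0.41263851 -0.02069805  0.17300934] [0.43929219 0.00634195 0.17849995]
(array([ 0.45,  0.22, 11.36]), array([[-0.755, -0.655,  0.029],
       [-0.656,  0.755,  0.   ],
       [-0.022, -0.019, -1.   ]])) [ 0.4   0.13 11.36]
```

Call:
carry_out --commands '[{"travel": [0.4, 0.15, 4], "spin": 0, "hand": 5}, {"travel": [0.4, 0.15, 8], "spin": 0, "hand": 5}, {"travel": [0.4, 0.15, 11], "spin": 0, "hand": 5}, {"travel": [0.4, 0.15, 11.3], "spin": 0, "hand": 5}, {"travel": [0.4, 0.15, 11.3], "spin": 0, "hand": 5}, {"travel": [0.4, 0.15, 11.3], "spin": 0, "hand": 1.8}, {"travel": [0.4, 0.15, 11.3], "spin": 0, "hand": 1.8}, {"travel": [0.4, 0.15, 11.3], "spin": 0, "hand": 1.8}]' --squeeze 70

```text
t: 23.9
tcp_pos: [0.4268, -0.0073, 0.1386]
orientation: [0.015, -0.35, 0.937, -0.005]
contact_force: [-1.6, 0.8, 6.5]
grip_width: 0.299
grip_force: 68.3
```

Call:
carry_out --commands '[{"travel": [0.4, 0.15, 0], "spin": 0, "hand": 1.8}, {"travel": [0, 0, 0], "spin": 0, "hand": 1.8}, {"travel": [0, 0, 0], "spin": 0, "hand": 1.8}]'

```text
t: 24.2
tcp_pos: [0.4246, -0.0086, 0.1385]
orientation: [0.012, -0.35, 0.937, -0.004]
contact_force: [-8.3, -3.5, 22.0]
grip_width: 0.295
grip_force: 70.8
```

Run:
```python
from h import *
s=observe();print(s['tcp_pos'],s['orientation'],s['q'],s['grip_width']*85,s['grip_force'],s['contact_force'],s['ft_torque'])
```

```text
[ 0.42461167 -0.00858243  0.13852655] [ 0.01193739 -0.34992866  0.93669076 -0.00422434] [-0.56934348  0.25701539  0.5815091   2.26502701 -0.23396326  0.64803669
  2.46698321] 25.114866964631087 70.83281175233424 [-8.32735339 -3.4879802  22.00075116] [-0.69862046  2.09408811  0.12258348]
```

Call:
carry_out --commands '[{"travel": [0, 0, -2], "spin": 0, "hand": 1.8}, {"travel": [-0.1, -0.1, -4], "spin": 0, "hand": 1.8}, {"travel": [-0.2, -0.1, -7], "spin": 0, "hand": 1.8}, {"travel": [-0.2, -0.2, -10], "spin": 0, "hand": 1.8}, {"travel": [-0.3, -0.2, -13], "spin": 0, "hand": 1.8}, {"travel": [-0.3, -0.2, -13], "spin": 0, "hand": 1.8}, {"travel": [-0.3, -0.2, -13], "spin": 0, "hand": 1.8}]'

```text
t: 24.9
tcp_pos: [0.4252, -0.0071, 0.2673]
orientation: [0.014, -0.35, 0.937, -0.005]
contact_force: [-0.3, 0.4, -1.8]
grip_width: 0.293
grip_force: 68.9
```

Run:
```python
from h import *
s=observe();print(s['tcp_pos'],s['q'],s['grip_width']*85,s['grip_force'],s['contact_force'],s['ft_torque'])
out=[]
for n,w in(("scene",30),("wrist",60)):
    i=get_image(n);np.savez(n+'13.npz',**i);M=i["world_to_cam"]
    p=s['tcp_pos']-np.array([0,0,.118]);q=i["mtx"]@(M[:3,:3]@p+M[:3,3]);u,v=(q[:2]/q[2]).astype(int);print(n,u,v)
    if 0<=u<512 and 0<=v<384:
        c=cv2.copyMakeBorder(i["color"],w,w,w,w,0)[v:v+2*w,u:u+2*w];out.append(cv2.resize(c[:,:,::-1],(400,400),interpolation=cv2.INTER_CUBIC))
cv2.imwrite("pics/d13.png",cv2.convertScaleAbs(np.hstack(out),alpha=1.6))
```

```text
[ 0.42517487 -0.0071312   0.2673423 ] [-0.67877958  0.00563714  0.63173869  2.14193084 -0.00354482  0.96656821
  2.24107273] 24.94687158466304 68.89640319510363 [-0.29129202  0.43709894 -1.78517512] [-0.00472296  0.03116145 -0.0516205 ]
scene 201 185
wrist 258 183
```

View pics/d13.png

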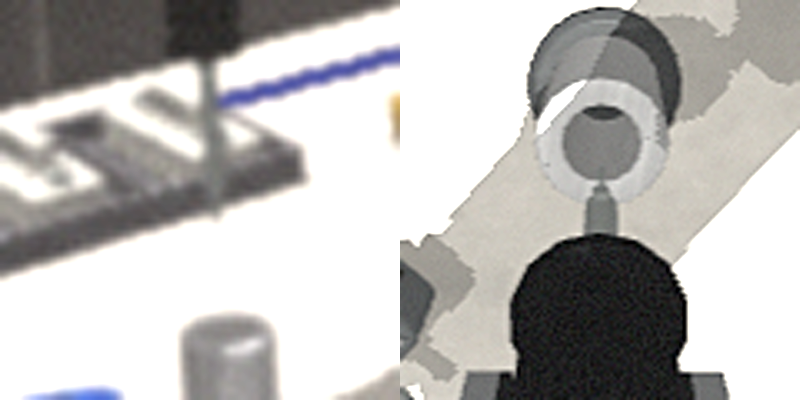

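Wrist crop (right) shows the blade tip at (600,188) narrower than the shaft (35 px): the blade lies along the tool's x axis. Move above screw 2 with the blade turned to -24.5°.

Call:
carry_out --commands '[{"travel": [0, -4, 0], "spin": 0.14, "hand": 1.8}, {"travel": [0, -8, 0], "spin": 0.28, "hand": 1.8}, {"travel": [0, -12, 0], "spin": 0.42, "hand": 1.8}, {"travel": [0, -16, 0], "spin": 0.56, "hand": 1.8}, {"travel": [0, -20, 0], "spin": 0.7, "hand": 1.8}, {"travel": [0.1, -23, 0], "spin": 0.84, "hand": 1.8}, {"travel": [0.1, -23, 0], "spin": 0.98, "hand": 1.8}, {"travel": [0.1, -23, 0], "spin": 1.1, "hand": 1.8}]'

```text
t: 25.8
tcp_pos: [0.5748, -0.1829, 0.2691]
orientation: [0.012, 0.195, 0.981, 0.001]
contact_force: [-0.2, -0.1, -1.7]
grip_width: 0.293
grip_force: 69.2
```

Call:
carry_out --commands '[{"travel": [0, 0, 1.5], "spin": 0.04, "hand": 1.8}, {"travel": [0, 0, 2.5], "spin": 0.04, "hand": 1.8}, {"travel": [0, 0, 2.5], "spin": 0.04, "hand": 1.8}]'

```text
t: 26.1
tcp_pos: [0.5747, -0.1805, 0.2433]
orientation: [0.011, 0.21, 0.978, 0.003]
contact_force: [-0.3, 0.0, -1.6]
grip_width: 0.293
grip_force: 69.1
```

```bash
cat >> h.py <<'E'
def tip(i):
    "blade/shaft points seen in the wrist view, per height"
    s=observe();T=s['tcp_pos'];P=cloud(i);d=P-T
    for a,b in((-.0840,-.075),(-.098,-.09),(-.108,-.102),(-.116,-.11),(-.124,-.116),(-.128,-.122)):
        m=(d[...,2]>a)&(d[...,2]<b)&(np.hypot(d[...,0],d[...,1])<.02)
        if m.any():
            v,u=np.nonzero(m);print("h",a,b,"n",m.sum(),"off mm",(d[m].mean(0)*1000).round(1),"u",u.mean().round(1),u.max()-u.min()+1,"v",v.min(),v.max())
E
python3 - <<'E'
from h import *
i=dict(np.load("wrist13.npz"));print("(old)");
s=observe();print(s['tcp_pos'],s['q'],tool([.575,-.1815,.2]))
i=get_image('wrist');np.savez('w14.npz',**i);tip(i);screws(i);print(slot(i,.575,-.1815))
M=i["world_to_cam"];f=lambda p:(lambda q:(q[:2]/q[2]).round(1))(i["mtx"]@(M[:3,:3]@p+M[:3,3]))
T=s['tcp_pos'];print("pred tip vertical",f(T-[0,0,.1235]),"along tool",f(T+.1235*tool([0,0,0])[1][:,2]),"slot",f(np.array([.575,-.1815,.074])))
c=i["color"][60:260,160:360,::-1];cv2.imwrite("pics/w14.png",cv2.convertScaleAbs(cv2.resize(c,(600,600),interpolation=cv2.INTER_CUBIC),alpha=1.5))
E
```

```text
(old)
[ 0.57472429 -0.180507    0.24330111] [-0.40556677  0.48277686  0.8879475   1.78240296 -0.43655708  1.06096555
  1.78653123] (array([ 0.02, -0.12,  4.33]), array([[-0.912,  0.41 ,  0.022],
       [ 0.41 ,  0.912,  0.   ],
       [-0.02 ,  0.01 , -1.   ]]))
h -0.098 -0.09 n 33 off mm [ -3.1   5.  -93.7] u 258.0 11 v 187 193
h -0.108 -0.102 n 31 off mm [  -3.6    5.6 -105.5] u 258.2 10 v 181 187
h -0.116 -0.11 n 21 off mm [  -4.5    6.1 -112.4] u 258.2 10 v 176 185
h -0.124 -0.116 n 7 off mm [  -6.6    7.  -119.6] u 258.0 3 v 173 175
h -0.128 -0.122 n 2 off mm [  -6.2    7.3 -124.2] u 258.5 2 v 173 173
brass px (158.167104111986, 221.58355205599298) world [ 0.5872 -0.2975  0.074 ] circ mm [ 587.  -298.1] 12.5
brass px (189.7242703533026, 207.87519201228878) world [ 0.5871 -0.2596  0.074 ] circ mm [ 587.1 -259.3] 17.0
brass px (251.42030528931485, 165.49733759318423) world [ 0.5721 -0.1818  0.074 ] circ mm [ 572.2 -182.1] 13.4
(np.float64(-22.3), np.float64(4.6))
pred tip vertical [253.8 181.6] along tool [255.2 184.6] slot [252.9 167.9]
```

View pics/w14.png

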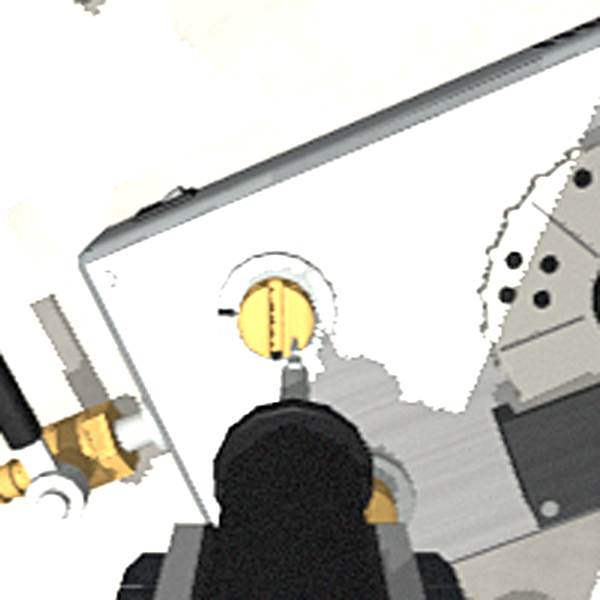

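Blade tip shows at crop (295,342), slot centre (277,318) running along the image's vertical (tool x), so the blade is parallel; now the sideways offset.

Run:
```python
from h import *
i=dict(np.load("w14.npz"));R=tool([0,0,0])[1];g=cv2.cvtColor(i["color"],cv2.COLOR_RGB2GRAY)
for v in(158,161,164,167,170,173):print(v,g[v,240:268])
z=.2433-.1235
for tv in(172.5,174):
  tp=ray(i,258.2,tv,z);sl=ray(i,252.3,166,.074);print(tp.round(4),sl.round(4),"shift tool",(R.T@(sl-tp)*100).round(2))
```

```text
158 [180 104  63 124 176 189 184 181 174 136 144 185 176 152 140 181 173 176
 182 169 110  54  53 118 164 173 193 189]
161 [ 99 158 186 183 180 180 180 182 175 128  68 139 183 152 142 180 171 172
 171 173 173 176 145  76 143 200 193 186]
164 [157 177 180 181 183 179 179 178 174 131 124 188 181 151 136 178 170 171
 171 172 172 171 166 142 106 112 153 198]
167 [165 170 179 179 181 180 180 177 177 137  49 106 164 152 137 177 167 172
 170 173 175 169 163 153 124  96 120 157]
170 [132 174 180 180 178 181 176 174 172 134  66 141 183 155 145 172 167 170
 171 172 174 171 166 137 124 190 177 105]
173 [172 142 179 181 179 178 173 170 173 138 127 187 180 155 143 174 163 124
  82 139 182 170 124 100 172 206 177 112]
[ 0.5688 -0.1737  0.1198] [ 0.5729 -0.1813  0.074 ] shift tool [-0.58 -0.56  4.59]
[ 0.5701 -0.1743  0.1198] [ 0.5729 -0.1813  0.074 ] shift tool [-0.45 -0.56  4.59]
```

Call:
carry_out --commands '[{"travel": [-0.5, -0.58, 2], "spin": 0, "hand": 1.8}, {"travel": [-0.5, -0.58, 3.7], "spin": 0, "hand": 1.8}, {"travel": [-0.5, -0.58, 3.7], "spin": 0, "hand": 1.8}, {"travel": [-0.5, -0.58, 3.7], "spin": 0, "hand": 1.8}]'

```text
t: 26.55
tcp_pos: [0.5792, -0.1887, 0.2093]
orientation: [0.013, 0.211, 0.977, 0.003]
contact_force: [0.3, 0.1, -1.1]
grip_width: 0.298
grip_force: 69.1
```

Run:
```python
from h import *
s=observe();print(s['tcp_pos'],s['contact_force'])
i=get_image('wrist');np.savez('w15.npz',**i);g=cv2.cvtColor(i["color"],cv2.COLOR_RGB2GRAY);tip(i);screws(i)
for v in range(144,182,2):print(v,g[v,242:272])
```

```text
[ 0.57924133 -0.18868445  0.20928841] [ 0.29762589  0.08330244 -1.09661154]
h -0.098 -0.09 n 35 off mm [ -2.5   5.  -93.9] u 258.3 11 v 186 192
h -0.108 -0.102 n 32 off mm [  -2.8    5.5 -105.5] u 258.5 10 v 180 187
h -0.116 -0.11 n 19 off mm [  -4.4    5.9 -112.5] u 258.1 9 v 175 183
h -0.124 -0.116 n 7 off mm [  -5.9    6.7 -119.7] u 258.0 3 v 173 175
h -0.128 -0.122 n 2 off mm [  -5.7    7.1 -122.3] u 258.5 2 v 173 173
brass px (291.90621468926554, 231.58305084745763) world [ 0.6443 -0.1781  0.074 ] circ mm [ 647.1 -178.5] 12.9
brass px (153.10533910533908, 228.4978354978355) world [ 0.5864 -0.2966  0.074 ] circ mm [ 585.6 -297. ] 12.3
brass px (188.08588957055215, 213.10312591294186) world [ 0.5861 -0.2589  0.074 ] circ mm [ 586.  -259.3] 17.0
brass px (257.32356225572306, 166.20714684533777) world [ 0.5716 -0.1816  0.074 ] circ mm [ 572.  -181.9] 13.5
144 [212 214 217 221 228 198 104  59 119 168 176 193 195 184 173 170 170 173
 180 179 170 154 115  96  59 127 185 186 184 185]
146 [224 211 160 105 127 201 198 157 163 166 166 167 168 164 167 167 167 165
 162 160 161 160 158 161 16
[... 1481 characters left out ...]
144 177 143 127
 117 141 138 135 152 171 171 172 169 166 164 134]
172 [198 176 143 165 176 181 180 180 176 177 173 175 156  90  76 115 132 106
 111 173 177 169 173 169 172 174 169 168 148 103]
174 [190 196 160 120 179 180 181 182 177 177 176 174 154 116 132 124  86  95
  95  92  95  90 132 172 172 173 176 153 103 147]
176 [191 196 202 184 153 172 183 180 176 174 172 171 154 104 106 126 108 116
 117  96 141 184 179 175 175 179 161 108 101 150]
178 [195 194 193 198 183 138 145 178 181 175 169 168 152 107 105 128 124 113
  81  87  90  37   5  69 115 120 160 199 196 191]
180 [190 187 189 185 186 191 199 179 116 127 165 170 154 103  78  86  78  70
  84  99  96  68  26  50 100 121 156 197 189 184]
```

Run:
```python
from h import *
i=dict(np.load("w15.npz"));R=tool([0,0,0])[1];z=.2093-.1235
for tv,sv in((172.5,166.),(173.5,167.5)):
  tp=ray(i,258.2,tv,z);sl=ray(i,257.2,sv,.074);print(tp.round(4),sl.round(4),"shift tool",(R.T@(sl-tp)*100).round(2))
```

```text
[ 0.5739 -0.182   0.0858] [ 0.5714 -0.1816  0.074 ] shift tool [ 0.28 -0.08  1.17]
[ 0.5747 -0.1824  0.0858] [ 0.5726 -0.1822  0.074 ] shift tool [ 0.23 -0.08  1.17]
```

Call:
carry_out --commands '[{"travel": [0.2, -0.08, 0.4], "spin": 0, "hand": 1.8}, {"travel": [0.2, -0.08, 0.8], "spin": 0, "hand": 1.8}, {"travel": [0.2, -0.08, 1.1], "spin": 0, "hand": 1.8}, {"travel": [0.2, -0.08, 1.4], "spin": 0, "hand": 1.8}, {"travel": [0.2, -0.08, 1.7], "spin": 0, "hand": 1.8}, {"travel": [0.2, -0.08, 1.7], "spin": 0, "hand": 1.8}]'

```text
t: 27.2
tcp_pos: [0.5775, -0.1887, 0.1918]
orientation: [0.013, 0.211, 0.977, 0.003]
contact_force: [0.1, 0.1, -1.7]
grip_width: 0.293
grip_force: 69.2
```

Run:
```python
from h import *
s=observe();print(s['tcp_pos'],s['orientation'],s['contact_force'],s['ft_torque'],s['q'],s['grip_width']*85)
i=get_image('wrist');np.savez('w16.npz',**i);tip(i)
```

```text
[ 0.57751608 -0.18866735  0.19182669] [0.01308    0.21079827 0.97743835 0.00269698] [ 0.10283555  0.1489569  -1.67450877] [-0.01849852 -0.00542649  0.02578541] [-0.35188243  0.54953954  0.8406249   1.81659294 -0.50309279  0.97322967
  1.84490699] 24.90525744258773
h -0.084 -0.075 n 3 off mm [ -3.    5.7 -83.3] u 259.0 3 v 192 192
h -0.098 -0.09 n 37 off mm [ -2.3   4.7 -93.9] u 258.0 11 v 186 192
h -0.108 -0.102 n 31 off mm [  -2.6    5.3 -105.1] u 258.4 10 v 180 187
h -0.116 -0.11 n 17 off mm [  -4.4    5.7 -112.3] u 257.7 9 v 175 183
h -0.124 -0.116 n 539 off mm [  -4.8    6.9 -119.2] u 258.7 31 v 160 189
h -0.128 -0.122 n 111 off mm [  -9.7    8.3 -125.9] u 257.7 30 v 159 181
```

The seen tip was the blade's near edge (7 mm ahead of its centre), so I slide along the slot to centre the blade.

Call:
carry_out --commands '[{"travel": [0.2, 0, 0], "spin": 0, "hand": 1.8}, {"travel": [0.4, 0, 0], "spin": 0, "hand": 1.8}, {"travel": [0.6, 0, 0], "spin": 0, "hand": 1.8}, {"travel": [0.7, 0, 0], "spin": 0, "hand": 1.8}, {"travel": [0.7, 0, 0], "spin": 0, "hand": 1.8}]'

```text
t: 27.75
tcp_pos: [0.5712, -0.1858, 0.1922]
orientation: [0.014, 0.211, 0.977, 0.003]
contact_force: [-0.2, -0.1, -1.3]
grip_width: 0.294
grip_force: 69.2
```

Run:
```python
from h import *
s=observe();R=tool([0,0,0])[1];print(s['tcp_pos'],s['contact_force'],"F tool",R.T@s['contact_force'],s['ft_torque'])
i=get_image('wrist');np.savez('w17.npz',**i);tip(i);screws(i)
M=i["world_to_cam"];f=lambda p:(lambda q:(q[:2]/q[2]).round(1))(i["mtx"]@(M[:3,:3]@p+M[:3,3]));T=s['tcp_pos']
for h in(.06,.094,.105,.1235):print(h,f(T+h*R[:,2]),f(T+h*R[:,2]+.002*R[:,1]))
```

```text
[ 0.57123168 -0.18577698  0.19224698] [-0.22991608 -0.06870989 -1.28183875] F tool [ 0.21319104 -0.17142037  1.2754011 ] [-0.03237404  0.02998554 -0.03310397]
h -0.084 -0.075 n 1 off mm [ -3.6   3.5 -83.9] u 256.0 1 v 192 192
h -0.098 -0.09 n 36 off mm [ -2.1   4.8 -94. ] u 258.3 11 v 186 192
h -0.108 -0.102 n 34 off mm [  -2.7    5.1 -105.2] u 258.1 10 v 180 187
h -0.116 -0.11 n 17 off mm [  -4.4    6.2 -112.7] u 258.3 7 v 175 182
h -0.124 -0.116 n 483 off mm [   0.3    4.6 -119.5] u 258.7 30 v 168 194
h -0.128 -0.122 n 93 off mm [  -6.     7.2 -125.1] u 258.3 30 v 167 181
brass px (149.2946367956551, 243.2376103190767) world [ 0.5844 -0.2953  0.074 ] circ mm [ 584.1 -295.7] 11.9
brass px (185.4691081215745, 227.6270553064275) world [ 0.5842 -0.2581  0.074 ] circ mm [ 584.2 -257.4] 17.2
brass px (258.46944444444443, 178.584375) world [ 0.5695 -0.1805  0.074 ] circ mm [ 571.4 -181.7] 13.6
0.06 [254.9 213. ] [257.9 213. ]
0.094 [255.1 195.9] [257.7 195.9]
0.105 [255.2 191.3] [257.7 191.3]
0.1235 [255.3 184.4] [257.6 184.4]
```

Call:
carry_out --commands '[{"travel": [0.03, 0, 0], "spin": 0.14, "hand": 1.8}, {"travel": [0.07, 0.01, 0], "spin": 0.28, "hand": 1.8}, {"travel": [0.1, 0.02, 0], "spin": 0.42, "hand": 1.8}, {"travel": [0.13, 0.04, 0], "spin": 0.56, "hand": 1.8}, {"travel": [0.13, 0.04, 0], "spin": 0.56, "hand": 1.8}]'

```text
t: 28.3
tcp_pos: [0.5701, -0.1857, 0.1922]
orientation: [0.012, 0.473, 0.881, 0.005]
contact_force: [-1.3, -0.8, 0.0]
grip_width: 0.297
grip_force: 69.2
```

```bash
cat >> h.py <<'E'
def st():
    s=observe();R=tool([0,0,0])[1];print(s['t'],s['tcp_pos'].round(4),"Ftool",(R.T@s['contact_force']).round(1),"M tool",(R.T@s['ft_torque']).round(3),"head x",np.degrees(np.arctan2(R[1,0],R[0,0])).round(1),"q",s['q'].round(2),s['grip_width']*85)
E
python3 - <<'E'
from h import *
st();i=get_image('wrist');np.savez('w18.npz',**i);tip(i);screws(i);print(slot(i,.575,-.1815),slot(i,.572,-.1815))
E
```

```text
28.3 [ 0.5701 -0.1857  0.1922] Ftool [ 0.  -1.5 -0.1] M tool [ 0.699 -0.112 -0.085] head x 123.5 q [-0.45  0.59  0.99  1.84 -0.6   1.    1.37] 25.245665677577843
h -0.084 -0.075 n 4 off mm [  0.6   7.3 -83.1] u 258.8 5 v 192 193
h -0.098 -0.09 n 36 off mm [  0.9   6.4 -93.6] u 258.1 11 v 186 193
h -0.108 -0.102 n 34 off mm [   0.7    7.3 -105.2] u 258.1 10 v 180 187
h -0.116 -0.11 n 15 off mm [  -0.2    9.3 -112.1] u 258.3 7 v 175 183
h -0.124 -0.116 n 493 off mm [   3.1    5.5 -119.4] u 258.8 30 v 168 194
h -0.128 -0.122 n 85 off mm [  -2.5   10.1 -125.3] u 256.1 29 v 167 179
brass px (328.6901674770394, 228.13236088600755) world [ 0.6498 -0.1826  0.074 ] circ mm [ 649.8 -183.5] 15.0
brass px (257.6184120465434, 178.51505817932923) world [ 0.5709 -0.1787  0.074 ] circ mm [ 572.3 -180.7] 13.6
(np.float64(-48.7), np.float64(1.4)) (np.float64(-48.5), np.float64(2.0))
```

Call:
carry_out --commands '[{"travel": [0.03, 0, 0], "spin": 0.14, "hand": 1.8}, {"travel": [0.07, 0.01, 0], "spin": 0.28, "hand": 1.8}, {"travel": [0.1, 0.02, 0], "spin": 0.42, "hand": 1.8}, {"travel": [0.13, 0.04, 0], "spin": 0.56, "hand": 1.8}, {"travel": [0.16, 0.06, 0], "spin": 0.7, "hand": 1.8}, {"travel": [0.19, 0.08, 0], "spin": 0.84, "hand": 1.8}, {"travel": [0.21, 0.11, 0], "spin": 0.98, "hand": 1.8}, {"travel": [0.22, 0.14, 0], "spin": 1.12, "hand": 1.8}]'

```text
t: 29.15
tcp_pos: [0.5685, -0.1834, 0.1921]
orientation: [0.006, 0.869, 0.494, 0.01]
contact_force: [-5.7, -2.7, 2.3]
grip_width: 0.3
grip_force: 69.6
```

Run:
```python
from h import *
st();i=get_image('wrist');np.savez('w19.npz',**i);screws(i);print(slot(i,.575,-.1815),slot(i,.572,-.1815))
```

```text
29.15 [ 0.5685 -0.1834  0.1921] Ftool [-5.2 -3.4 -2.4] M tool [ 1.119 -1.319 -0.029] head x 59.3 q [-0.58  0.75  1.24  1.85 -0.81  1.13  0.42] 25.492348519834916
brass px (324.6999182338512, 234.93158898882527) world [ 0.6013 -0.2537  0.074 ] circ mm [ 601.4 -255.7] 20.4
brass px (257.44564824846515, 179.83243048031778) world [ 0.576  -0.1784  0.074 ] circ mm [ 575.  -180.2] 13.2
brass px (341.90571492105846, 138.1331999110518) world [ 0.6526 -0.1836  0.074 ] circ mm [ 652.5 -183.8] 13.4
(np.float64(-116.3), np.float64(3.2)) (np.float64(-127.1), np.float64(2.6))
```

Call:
carry_out --commands '[{"travel": [-0.2, -0.12, 0], "spin": 0.1, "hand": 1.8}, {"travel": [-0.2, -0.12, 0], "spin": 0.2, "hand": 1.8}, {"travel": [-0.2, -0.12, 0], "spin": 0.3, "hand": 1.8}, {"travel": [-0.2, -0.12, 0], "spin": 0.3, "hand": 1.8}]'

```text
t: 29.6
tcp_pos: [0.5682, -0.1827, 0.1915]
orientation: [0.004, 0.932, 0.362, 0.012]
contact_force: [-1.2, 1.3, -1.2]
grip_width: 0.299
grip_force: 69.3
```

Run:
```python
from h import *
st();i=get_image('wrist');np.savez('w20.npz',**i);screws(i);print(slot(i,.575,-.1815))
```

```text
29.6 [ 0.5682 -0.1827  0.1915] Ftool [ 0.  -1.8  1.1] M tool [ 0.582 -0.086 -0.255] head x 42.5 q [-0.6   0.8   1.3   1.85 -0.86  1.17  0.17] 25.38510967154994
brass px (374.4506172839506, 244.05555555555554) world [ 0.6038 -0.2976  0.074 ] circ mm [ 606.  -296.5] 9.1
brass px (344.4716891731817, 213.66263918502722) world [ 0.6056 -0.2557  0.074 ] circ mm [ 605.  -259.1] 21.8
brass px (258.02113459399334, 180.2443455691509) world [ 0.5772 -0.1793  0.074 ] circ mm [ 575.7 -180.8] 13.2
brass px (326.7783973564642, 115.08508880627839) world [ 0.6532 -0.1833  0.074 ] circ mm [ 653.1 -183.4] 13.3
(np.float64(-130.6), np.float64(2.6))
```

Call:
carry_out --commands '[{"travel": [0, 0, 0], "spin": 0.08, "hand": 1.8}, {"travel": [0, 0, 0], "spin": 0.16, "hand": 1.8}, {"travel": [0, 0, 0], "spin": 0.16, "hand": 1.8}]'

```text
t: 29.95
tcp_pos: [0.5677, -0.1835, 0.1921]
orientation: [0.004, 0.958, 0.286, 0.012]
contact_force: [-3.5, -0.2, 3.2]
grip_width: 0.298
grip_force: 70.3
```

Run:
```python
from h import *
st();i=get_image('wrist');np.savez('w21.npz',**i);screws(i);print(slot(i,.575,-.1815))
```

```text
29.95 [ 0.5677 -0.1835  0.1921] Ftool [-2.9 -1.7 -3.3] M tool [ 0.882 -1.008 -0.302] head x 33.3 q [-0.61  0.82  1.33  1.85 -0.89  1.19  0.04] 25.292031678000775
brass px (350.97479954180983, 198.519587628866) world [ 0.6069 -0.2573  0.074 ] circ mm [ 606.6 -261. ] 21.3
brass px (256.9729633582355, 179.0761294912842) world [ 0.5773 -0.1799  0.074 ] circ mm [ 575.4 -181.1] 13.3
brass px (314.25894134477824, 103.01655426118946) world [ 0.6534 -0.1836  0.074 ] circ mm [ 653.4 -183.7] 13.1
(np.float64(-140.8), np.float64(2.9))
```

Call:
carry_out --commands '[{"travel": [-0.1, -0.1, 0], "spin": 0.1, "hand": 1.8}, {"travel": [-0.1, -0.1, 0], "spin": 0.18, "hand": 1.8}, {"travel": [-0.1, -0.1, 0], "spin": 0.18, "hand": 1.8}]'

```text
t: 30.3
tcp_pos: [0.5668, -0.1839, 0.1925]
orientation: [0.003, 0.98, 0.199, 0.013]
contact_force: [-3.1, -0.8, 4.2]
grip_width: 0.291
grip_force: 70.5
```

Run:
```python
from h import *
st();i=get_image('wrist');np.savez('w21.npz',**i);print(slot(i,.575,-.1815),slot(i,.577,-.18))
```

```text
30.3 [ 0.5668 -0.1839  0.1925] Ftool [-3.1 -0.4 -4.3] M tool [ 0.325 -0.951 -0.469] head x 22.9 q [-0.62  0.85  1.37  1.86 -0.92  1.22 -0.12] 24.74999100676788
(np.float64(-146.7), np.float64(2.5)) (np.float64(-138.1), np.float64(2.3))
```

Call:
carry_out --commands '[{"travel": [0, 0, 0], "spin": -0.1, "hand": 1.8}, {"travel": [0, 0, 0], "spin": -0.2, "hand": 1.8}, {"travel": [0, 0, 0], "spin": -0.2, "hand": 1.8}, {"travel": [0, 0, -1.5], "spin": -0.2, "hand": 1.8}, {"travel": [0, 0, -3], "spin": -0.2, "hand": 1.8}, {"travel": [0, 0, -5], "spin": -0.2, "hand": 1.8}, {"travel": [0, 0, -5], "spin": -0.2, "hand": 1.8}, {"travel": [0, 0, -5], "spin": -0.2, "hand": 1.8}]'

```text
t: 31.15
tcp_pos: [0.5659, -0.183, 0.2429]
orientation: [0.004, 0.956, 0.294, 0.014]
contact_force: [-0.1, -0.4, -2.4]
grip_width: 0.296
grip_force: 73.1
```

Run:
```python
from h import *
st();i=get_image('wrist');np.savez('w22.npz',**i);tip(i);screws(i)
for c in((.575,-.1815),(.572,-.1815),(.577,-.18)):print(slot(i,*c))
print(slot(i,.6534,-.1837))
```

```text
31.15 [ 0.5659 -0.183   0.2429] Ftool [-0.3  0.3  2.4] M tool [ 0.063 -0.034  0.027] head x 34.2 q [-0.64  0.77  1.4   1.82 -0.83  1.26  0.01] 25.170641221096542
h -0.084 -0.075 n 7 off mm [  9.3   2.9 -83.3] u 257.7 8 v 192 193
h -0.098 -0.09 n 33 off mm [  9.2   2.9 -93.9] u 257.4 10 v 186 192
h -0.108 -0.102 n 30 off mm [  10.3    3.3 -104.7] u 257.5 10 v 180 187
h -0.116 -0.11 n 15 off mm [  12.5    4.3 -111.8] u 257.8 6 v 176 182
h -0.124 -0.116 n 7 off mm [  13.8    5.1 -119.1] u 257.7 3 v 173 175
h -0.128 -0.122 n 2 off mm [  13.8    5.2 -122.8] u 257.5 2 v 173 173
brass px (366.2080200501253, 207.06766917293234) world [ 0.6037 -0.2998  0.074 ] circ mm [ 605.2 -299. ] 11.1
brass px (337.0494845360825, 184.5893470790378) world [ 0.6058 -0.2591  0.074 ] circ mm [ 605.4 -263.6] 21.1
brass px (257.2039627039627, 166.6993006993007) world [ 0.5757 -0.1809  0.074 ] circ mm [ 575.  -181.7] 13.3
brass px (306.01334546557473, 101.6499848346982) world [ 0.6532 -0.1837  0.074 ] circ mm [ 653.1 -183.8] 12.8
(np.float64(-124.4), np.float64(4.2))
(np.float64(-124.5), np.float64(4.3))
(np.float64(-109.5), np.float64(2.8))
(np.float64(-25.9), np.float64(10.7))
```

Call:
carry_out --commands '[{"travel": [2, 2, 0], "spin": -0.14, "hand": 1.8}, {"travel": [4, 4, 0], "spin": -0.28, "hand": 1.8}, {"travel": [6.7, 5.2, 0], "spin": -0.42, "hand": 1.8}, {"travel": [6.7, 5.2, 0], "spin": -0.56, "hand": 1.8}, {"travel": [6.7, 5.2, 0], "spin": -0.7, "hand": 1.8}, {"travel": [6.7, 5.2, 0], "spin": -0.84, "hand": 1.8}, {"travel": [6.7, 5.2, 0], "spin": -0.98, "hand": 1.8}, {"travel": [6.7, 5.2, 0], "spin": -1.12, "hand": 1.8}]'

```text
t: 32.0
tcp_pos: [0.6497, -0.1882, 0.2434]
orientation: [0.01, 0.651, 0.759, 0.009]
contact_force: [-0.9, -0.1, -1.1]
grip_width: 0.298
grip_force: 72.9
```

Call:
carry_out --commands '[{"travel": [0, 0, 0], "spin": -0.14, "hand": 1.8}, {"travel": [0, 0, 0], "spin": -0.28, "hand": 1.8}, {"travel": [0, 0, 0], "spin": -0.42, "hand": 1.8}, {"travel": [0, 0, 0], "spin": -0.56, "hand": 1.8}, {"travel": [0, 0, 0], "spin": -0.7, "hand": 1.8}, {"travel": [0, 0, 0], "spin": -0.84, "hand": 1.8}, {"travel": [0, 0, 0], "spin": -0.98, "hand": 1.8}, {"travel": [0, 0, 0], "spin": -1, "hand": 1.8}]'

```text
t: 32.8
tcp_pos: [0.6497, -0.1884, 0.2437]
orientation: [0.013, 0.21, 0.978, 0.003]
contact_force: [0.3, -0.2, -1.2]
grip_width: 0.291
grip_force: 72.9
```

Run:
```python
from h import *
st();i=get_image('wrist');np.savez('w23.npz',**i);tip(i);screws(i)
for c in((.6534,-.1837),(.651,-.184)):print(slot(i,*c))
print(tool([.6507,-.1878,.2095])[0])
```

```text
32.8 [ 0.6497 -0.1884  0.2437] Ftool [-0.3 -0.1  1.3] M tool [-0.021  0.036  0.006] head x 155.7 q [-0.33  0.61  0.84  1.59 -0.5   1.14  1.78] 24.761545079435376
h -0.084 -0.075 n 1 off mm [ -1.7   5.9 -83.9] u 260.0 1 v 193 193
h -0.098 -0.09 n 32 off mm [ -2.1   4.1 -94.1] u 257.3 10 v 187 192
h -0.108 -0.102 n 31 off mm [  -2.4    4.5 -105.3] u 257.4 10 v 181 187
h -0.116 -0.11 n 17 off mm [  -3.9    5.3 -112.5] u 257.4 9 v 176 185
h -0.124 -0.116 n 6 off mm [  -5.2    6.3 -119.7] u 257.8 3 v 173 175
h -0.128 -0.122 n 2 off mm [  -5.1    6.1 -124.3] u 257.5 2 v 173 173
brass px (128.21262766945216, 164.5923862581244) world [ 0.5963 -0.3007  0.074 ] circ mm [ 594.8 -300.2] 11.5
brass px (258.1037504381353, 166.7223974763407) world [ 0.6517 -0.1841  0.074 ] circ mm [ 651.8 -184.2] 13.4
brass px (164.51657940663173, 148.2698080279232) world [ 0.5968 -0.2597  0.074 ] circ mm [ 597.  -260.8] 16.8
brass px (225.6119976359338, 91.37234042553192) world [ 0.5737 -0.182   0.074 ] circ mm [ 573.8 -182.1] 12.6
(np.float64(-20.2), np.float64(3.9))
(np.float64(-22.7), np.float64(4.8))
[0.02 0.06 3.43]
```

Call:
carry_out --commands '[{"travel": [0, 0.05, 2], "spin": 0, "hand": 1.8}, {"travel": [0, 0.05, 3.4], "spin": 0, "hand": 1.8}, {"travel": [0, 0.05, 3.4], "spin": 0, "hand": 1.8}, {"travel": [0, 0.05, 3.4], "spin": 0, "hand": 1.8}]'

```text
t: 33.25
tcp_pos: [0.6511, -0.1881, 0.21]
orientation: [0.013, 0.211, 0.977, 0.002]
contact_force: [0.8, -0.0, -0.6]
grip_width: 0.296
grip_force: 72.9
```

Run:
```python
from h import *
st();i=get_image('wrist');np.savez('w24.npz',**i);g=cv2.cvtColor(i["color"],cv2.COLOR_RGB2GRAY);tip(i);screws(i)
for v in range(158,178,2):print(v,g[v,242:278])
```

```text
33.25 [ 0.6511 -0.1881  0.21  ] Ftool [-0.7  0.3  0.6] M tool [0.002 0.015 0.01 ] head x 155.6 q [-0.31  0.65  0.82  1.62 -0.53  1.08  1.8 ] 25.14925058413632
h -0.098 -0.09 n 34 off mm [ -2.4   4.2 -94.1] u 257.4 10 v 187 192
h -0.108 -0.102 n 32 off mm [  -2.6    4.7 -105.9] u 257.6 10 v 181 187
h -0.116 -0.11 n 17 off mm [  -3.6    5.2 -112.4] u 257.6 10 v 177 185
h -0.124 -0.116 n 9 off mm [  -5.5    6.3 -118.6] u 257.8 3 v 173 176
h -0.128 -0.122 n 2 off mm [  -5.6    6.2 -124. ] u 257.5 2 v 173 173
brass px (114.01083333333332, 172.69916666666666) world [ 0.596  -0.2995  0.074 ] circ mm [ 595.1 -297.6] 11.5
brass px (258.3199464524766, 173.56994645247656) world [ 0.6501 -0.1831  0.074 ] circ mm [ 651.7 -183.9] 13.6
brass px (154.6254295532646, 154.43457573354482) world [ 0.5966 -0.2583  0.074 ] circ mm [ 596.7 -259.3] 17.2
brass px (221.43655764323822, 91.43910925539318) world [ 0.5737 -0.1818  0.074 ] circ mm [ 573.9 -182. ] 12.6
158 [117 150 206 212 206 203 206 207 209 190 163 165 162 161 158 159 161 161
 163 163 166 163 163 160 159 176 202 201 199 199 193 149  82 120 201 219
[... 660 characters left out ...]
86 172 120 146 187 151
 134 117 138 159 179 179 181 182 143  72  58  68 119 184 200 195 192 193]
170 [200 199 179 106  94 162 193 189 186 185 183 185 186 171 105  56 106 149
 136 142 179 180 176 177 178 178 181 171 124  64 114 180 198 191 190 192]
172 [144 171 194 120 155 190 187 185 185 184 186 182 186 166 101  88 135 129
  66 131 184 182 179 178 175 176 177 176 168 124  57 146 206 200 201 200]
174 [ 52 156 184 131 184 184 185 186 184 184 184 182 185 162 105  87 110 171
 164  82 105 139 183 177 176 175 176 172 170 151 117 116 159 202 198 200]
176 [205 208 180 145 177 182 184 182 184 186 185 181 181 157  96  88  90 124
 129  89 109 100 138 184 176 178 175 175 166 164 130 143 205 194 190 190]
```

Call:
carry_out --commands '[{"travel": [0.05, 0.04, 0.4], "spin": 0, "hand": 1.8}, {"travel": [0.05, 0.04, 0.8], "spin": 0, "hand": 1.8}, {"travel": [0.05, 0.04, 1.1], "spin": 0, "hand": 1.8}, {"travel": [0.05, 0.04, 1.4], "spin": 0, "hand": 1.8}, {"travel": [0.05, 0.04, 1.75], "spin": 0, "hand": 1.8}, {"travel": [0.05, 0.04, 1.75], "spin": 0, "hand": 1.8}]'

```text
t: 33.9
tcp_pos: [0.6511, -0.1874, 0.1922]
orientation: [0.013, 0.211, 0.977, 0.003]
contact_force: [-0.8, 0.4, -0.0]
grip_width: 0.295
grip_force: 72.9
```

```bash
python3 -c "
from h import *
st()"
```

```text
33.9 [ 0.6511 -0.1874  0.1922] Ftool [ 0.9  0.  -0. ] M tool [0.019 0.047 0.027] head x 155.7 q [-0.31  0.66  0.81  1.63 -0.55  1.06  1.81] 25.07448301225979
```

Call:
carry_out --commands '[{"travel": [0.03, 0, 0], "spin": 0.14, "hand": 1.8}, {"travel": [0.07, 0.01, 0], "spin": 0.28, "hand": 1.8}, {"travel": [0.1, 0.02, 0], "spin": 0.42, "hand": 1.8}, {"travel": [0.13, 0.04, 0], "spin": 0.56, "hand": 1.8}, {"travel": [0.16, 0.06, 0], "spin": 0.7, "hand": 1.8}, {"travel": [0.19, 0.08, 0], "spin": 0.84, "hand": 1.8}, {"travel": [0.21, 0.11, 0], "spin": 0.98, "hand": 1.8}, {"travel": [0.22, 0.14, 0], "spin": 1.12, "hand": 1.8}]'

```text
t: 34.7
tcp_pos: [0.649, -0.1867, 0.193]
orientation: [0.01, 0.7, 0.714, 0.008]
contact_force: [-1.8, -3.4, -0.9]
grip_width: 0.296
grip_force: 73.0
```

```bash
python3 -c "
from h import *
st()"
```

```text
34.7 [ 0.649  -0.1867  0.193 ] Ftool [-3.4 -1.9  0.9] M tool [ 0.895 -0.654 -0.049] head x 91.1 q [-0.44  0.78  1.07  1.65 -0.75  1.15  0.83] 25.134217395724487
```

Call:
carry_out --commands '[{"travel": [0, 0, 0], "spin": 0.14, "hand": 1.8}, {"travel": [0, 0, 0], "spin": 0.28, "hand": 1.8}, {"travel": [0, 0, 0], "spin": 0.36, "hand": 1.8}, {"travel": [0, 0, 0], "spin": 0.36, "hand": 1.8}]'

```text
t: 35.1
tcp_pos: [0.6488, -0.1862, 0.1927]
orientation: [0.008, 0.815, 0.579, 0.01]
contact_force: [-4.0, -1.2, 0.7]
grip_width: 0.291
grip_force: 73.2
```

```bash
python3 -c "
from h import *
st()"
```

```text
35.1 [ 0.6488 -0.1862  0.1927] Ftool [-2.4 -3.4 -0.8] M tool [ 1.125 -0.788 -0.035] head x 70.9 q [-0.48  0.82  1.14  1.65 -0.81  1.19  0.52] 24.734350643405346
```

Call:
carry_out --commands '[{"travel": [-0.1, 0, 0], "spin": 0.1, "hand": 1.8}, {"travel": [-0.1, 0, 0], "spin": 0.16, "hand": 1.8}, {"travel": [-0.1, 0, 0], "spin": 0.16, "hand": 1.8}]'

```text
t: 35.4
tcp_pos: [0.6487, -0.1863, 0.1926]
orientation: [0.006, 0.858, 0.513, 0.011]
contact_force: [-4.0, 0.7, 1.0]
grip_width: 0.295
grip_force: 73.2
```

```bash
python3 -c "
from h import *
st()"
```

```text
35.4 [ 0.6487 -0.1863  0.1926] Ftool [-1.2 -3.8 -1.1] M tool [ 1.41  -0.601 -0.072] head x 61.8 q [-0.49  0.84  1.17  1.65 -0.84  1.21  0.38] 25.09633890155259
```

Call:
carry_out --commands '[{"travel": [-0.05, -0.1, 0], "spin": 0.1, "hand": 1.8}, {"travel": [-0.05, -0.1, 0], "spin": 0.16, "hand": 1.8}, {"travel": [-0.05, -0.1, 0], "spin": 0.16, "hand": 1.8}]'

```text
t: 35.7
tcp_pos: [0.6482, -0.186, 0.1926]
orientation: [0.006, 0.896, 0.444, 0.012]
contact_force: [-2.5, 0.7, 0.0]
grip_width: 0.294
grip_force: 73.1
```

```bash
python3 -c "
from h import *
st()"
```

```text
35.7 [ 0.6482 -0.186   0.1926] Ftool [-1.  -2.5 -0.1] M tool [ 1.111 -0.593 -0.052] head x 52.7 q [-0.5   0.86  1.2   1.65 -0.87  1.22  0.24] 24.982634078829793
```

Call:
carry_out --commands '[{"travel": [0, 0, 0], "spin": 0.1, "hand": 1.8}, {"travel": [0, 0, 0], "spin": 0.16, "hand": 1.8}, {"travel": [0, 0, 0], "spin": 0.16, "hand": 1.8}]'

```text
t: 36.0
tcp_pos: [0.6482, -0.1857, 0.1927]
orientation: [0.005, 0.929, 0.371, 0.012]
contact_force: [-3.8, 2.1, 1.7]
grip_width: 0.295
grip_force: 73.3
```

```bash
python3 -c "
from h import *
st()"
```

```text
36.0 [ 0.6482 -0.1857  0.1927] Ftool [-1.3 -4.2 -1.8] M tool [ 1.388 -0.68  -0.123] head x 43.6 q [-0.51  0.88  1.23  1.65 -0.89  1.24  0.1 ] 25.102102529765066
```

Call:
carry_out --commands '[{"travel": [0, 0, 0], "spin": 0.1, "hand": 1.8}, {"travel": [0, 0, 0], "spin": 0.16, "hand": 1.8}, {"travel": [0, 0, 0], "spin": 0.16, "hand": 1.8}]'

```text
t: 36.3
tcp_pos: [0.6482, -0.1852, 0.1928]
orientation: [0.003, 0.955, 0.296, 0.013]
contact_force: [-4.5, 2.8, 2.6]
grip_width: 0.295
grip_force: 73.5
```

```bash
python3 -c "
from h import *
st()"
```

```text
36.3 [ 0.6482 -0.1852  0.1928] Ftool [-2.1 -4.8 -2.7] M tool [ 1.625 -0.751 -0.323] head x 34.4 q [-0.52  0.9   1.26  1.65 -0.92  1.26 -0.04] 25.07213491207119
```

Call:
carry_out --commands '[{"travel": [0, 0, 0], "spin": 0.1, "hand": 1.8}, {"travel": [0, 0, 0], "spin": 0.1, "hand": 1.8}, {"travel": [0, 0, 0], "spin": -0.05, "hand": 1.8}, {"travel": [0, 0, 0], "spin": -0.12, "hand": 1.8}, {"travel": [0, 0, -1.5], "spin": -0.12, "hand": 1.8}, {"travel": [0, 0, -3], "spin": -0.12, "hand": 1.8}, {"travel": [0, 0, -6], "spin": -0.12, "hand": 1.8}, {"travel": [0, 0, -7.5], "spin": -0.12, "hand": 1.8}]'

```text
t: 37.1
tcp_pos: [0.6477, -0.1876, 0.2719]
orientation: [0.007, 0.936, 0.351, 0.015]
contact_force: [-0.2, 0.5, -1.4]
grip_width: 0.297
grip_force: 73.1
```

Run:
```python
from h import *
st();i=get_image('wrist');np.savez('w25.npz',**i);tip(i);screws(i)
print(slot(i,.6534,-.1837),slot(i,.575,-.1815),tool([.425,-.0075,.265])[0])
```

```text
37.1 [ 0.6477 -0.1876  0.2719] Ftool [ 0.2 -0.5  1.4] M tool [-0.058 -0.07   0.007] head x 41.1 q [-0.54  0.82  1.32  1.59 -0.82  1.35  0.02] 25.23051270499287
h -0.098 -0.09 n 34 off mm [  8.3   3.7 -93.7] u 257.6 10 v 188 193
h -0.108 -0.102 n 33 off mm [   9.     4.2 -105.5] u 257.2 10 v 182 188
h -0.116 -0.11 n 21 off mm [  10.3    4.7 -112.6] u 257.6 10 v 177 186
h -0.124 -0.116 n 8 off mm [  12.1    6.5 -120.1] u 257.1 3 v 174 176
h -0.128 -0.122 n 2 off mm [  12.5    6.3 -123.2] u 257.5 2 v 174 174
brass px (289.7219973009446, 230.6059379217274) world [ 0.6204 -0.2697  0.074 ] circ mm [ 621.2 -273.6] 17.7
brass px (206.6299357208448, 211.6831955922865) world [ 0.5761 -0.1813  0.074 ] circ mm [ 576.3 -182.3] 14.2
brass px (253.19824561403507, 161.69912280701755) world [ 0.6547 -0.1835  0.074 ] circ mm [ 654.2 -183.1] 13.2
(np.float64(-116.3), np.float64(7.6)) (np.float64(-116.0), np.float64(11.0)) [-4.980e+00 -2.828e+01  1.000e-02]
```

Both slots now read the same home angle (≈-116°, matching the ring marks), with firm stops felt. Now take the driver back to its stand.

Call:
carry_out --commands '[{"travel": [0, 0, 0], "spin": -0.14, "hand": 1.8}, {"travel": [0, 0, 0], "spin": -0.28, "hand": 1.8}, {"travel": [0, 0, 0], "spin": -0.42, "hand": 1.8}, {"travel": [0, 0, 0], "spin": -0.56, "hand": 1.8}, {"travel": [0, 0, 0], "spin": -0.7, "hand": 1.8}, {"travel": [0, 0, 0], "spin": -0.84, "hand": 1.8}, {"travel": [0, 0, 0], "spin": -0.98, "hand": 1.8}, {"travel": [0, 0, 0], "spin": -1.12, "hand": 1.8}]'

```text
t: 37.95
tcp_pos: [0.6466, -0.1863, 0.2678]
orientation: [0.011, 0.605, 0.796, 0.008]
contact_force: [-0.2, -0.3, -1.1]
grip_width: 0.294
grip_force: 73.0
```

Call:
carry_out --commands '[{"travel": [0, 0, 0], "spin": -0.14, "hand": 1.8}, {"travel": [0, 0, 0], "spin": -0.28, "hand": 1.8}, {"travel": [0, 0, 0], "spin": -0.42, "hand": 1.8}, {"travel": [0, 0, 0], "spin": -0.56, "hand": 1.8}, {"travel": [0, 0, 0], "spin": -0.7, "hand": 1.8}, {"travel": [0, 0, 0], "spin": -0.84, "hand": 1.8}, {"travel": [0, 0, 0], "spin": -0.98, "hand": 1.8}, {"travel": [0, 0, 0], "spin": -1.12, "hand": 1.8}]'

```text
t: 38.75
tcp_pos: [0.6465, -0.1865, 0.2677]
orientation: [0.014, 0.09, 0.996, 0.001]
contact_force: [0.1, -0.0, -1.0]
grip_width: 0.297
grip_force: 73.0
```

Run:
```python
from h import *
st();print(tool([.4252,-.0071,.267])[0])
```

```text
38.75 [ 0.6465 -0.1865  0.2677] Ftool [-0.1 -0.   1. ] M tool [ 0.043  0.001 -0.082] head x 169.7 q [-0.31  0.56  0.81  1.58 -0.45  1.16  1.98] 25.28148706497229
[24.98 13.7  -0.56]
```

Call:
carry_out --commands '[{"travel": [4, 2, 0], "spin": -0.1, "hand": 1.8}, {"travel": [8, 4.4, 0], "spin": -0.24, "hand": 1.8}, {"travel": [12, 6.6, 0], "spin": -0.38, "hand": 1.8}, {"travel": [16, 8.8, 0], "spin": -0.52, "hand": 1.8}, {"travel": [20, 11, 0], "spin": -0.66, "hand": 1.8}, {"travel": [24, 13.2, 0], "spin": -0.8, "hand": 1.8}, {"travel": [25, 13.7, -0.2], "spin": -0.89, "hand": 1.8}, {"travel": [25, 13.7, -0.2], "spin": -0.89, "hand": 1.8}]'

```text
t: 39.55
tcp_pos: [0.4249, -0.0043, 0.264]
orientation: [0.014, -0.347, 0.938, -0.004]
contact_force: [0.6, 0.3, -0.6]
grip_width: 0.295
grip_force: 73.0
```

Run:
```python
from h import *
st();print(tool([.4252,-.0071,.267])[0]);i=get_image('wrist');np.savez('w26.npz',**i);tip(i);P=cloud(i)
T=observe()['tcp_pos'];m=(abs(P[...,2]-.09)<.003)&(np.hypot(P[...,0]-.427,P[...,1]+.008)<.035);q=np.float32(P[m][:,:2]*1000);print(m.sum(),cv2.minEnclosingCircle(q))
j=dict(np.load("wrist13.npz"));Q=cloud(j);m=(abs(Q[...,2]-.09)<.003)&(np.hypot(Q[...,0]-.427,Q[...,1]+.008)<.035);print(m.sum(),cv2.minEnclosingCircle(np.float32(Q[m][:,:2]*1000)))
```

```text
39.55 [ 0.4249 -0.0043  0.264 ] Ftool [-0.6 -0.1  0.6] M tool [0.054 0.002 0.001] head x -139.4 q [-0.73  0.01  0.68  2.15 -0.01  0.96  2.23] 25.065558710666778
[ 0.15 -0.23 -0.3 ]
h -0.084 -0.075 n 3 off mm [ -3.2  -2.2 -83.7] u 256.3 4 v 193 193
h -0.098 -0.09 n 35 off mm [ -3.1  -1.2 -93.7] u 257.4 10 v 187 192
h -0.108 -0.102 n 33 off mm [  -3.4   -1.6 -105.4] u 257.4 10 v 181 187
h -0.116 -0.11 n 18 off mm [  -4.2   -2.5 -112.4] u 257.3 10 v 176 185
h -0.124 -0.116 n 7 off mm [  -5.4   -4.  -119.3] u 257.1 3 v 174 176
h -0.128 -0.122 n 2 off mm [  -5.5   -3.7 -122.5] u 257.5 2 v 174 174
797 ((425.81744384765625, -6.949480056762695), 20.826684951782227)
756 ((426.06298828125, -7.095587253570557), 20.66502571105957)
```

Call:
carry_out --commands '[{"travel": [0.15, -0.3, 0], "spin": 0, "hand": 1.8}, {"travel": [0.2, -0.25, 3], "spin": 0, "hand": 1.8}, {"travel": [0.25, -0.2, 5], "spin": 0, "hand": 1.8}, {"travel": [0.3, -0.15, 7], "spin": 0, "hand": 1.8}, {"travel": [0.35, -0.12, 9], "spin": 0, "hand": 1.8}, {"travel": [0.38, -0.1, 10.5], "spin": 0, "hand": 1.8}, {"travel": [0.4, -0.08, 11.5], "spin": 0, "hand": 1.8}, {"travel": [0.4, -0.08, 11.5], "spin": 0, "hand": 1.8}]'

```text
t: 40.4
tcp_pos: [0.4264, -0.0101, 0.1475]
orientation: [0.011, -0.344, 0.939, -0.006]
contact_force: [0.7, -1.0, -0.8]
grip_width: 0.292
grip_force: 73.0
```

Run:
```python
from h import *
st()
```

```text
40.4 [ 0.4264 -0.0101  0.1475] Ftool [ 0.1 -1.2  0.8] M tool [-0.049  0.053  0.023] head x -139.7 q [-0.64  0.25  0.66  2.26 -0.24  0.67  2.47] 24.830049208498153
```

Call:
carry_out --commands '[{"travel": [0.05, 0.2, 0.5], "spin": 0, "hand": 1.8}, {"travel": [0.05, 0.2, 0.9], "spin": 0, "hand": 1.8}, {"travel": [0.05, 0.2, 0.95], "spin": 0, "hand": 1.8}, {"travel": [0.05, 0.2, 0.95], "spin": 0, "hand": 1.8}]'

```text
t: 40.8
tcp_pos: [0.4254, -0.0076, 0.1393]
orientation: [0.013, -0.345, 0.938, -0.005]
contact_force: [0.0, 0.1, -1.3]
grip_width: 0.294
grip_force: 73.0
```

Run:
```python
from h import *
st()
```

```text
40.8 [ 0.4254 -0.0076  0.1393] Ftool [-0.1  0.1  1.3] M tool [-0.026 -0.002 -0.046] head x -139.6 q [-0.63  0.26  0.65  2.27 -0.26  0.65  2.49] 24.970552069386258
```

Call:
carry_out --commands '[{"travel": [0, 0, 0], "spin": 0, "hand": 3}, {"travel": [0, 0, 0], "spin": 0, "hand": 5}, {"travel": [0, 0, 0], "spin": 0, "hand": 5}, {"travel": [0, 0, 0], "spin": 0, "hand": 5}, {"travel": [0, 0, -4], "spin": 0, "hand": 5}, {"travel": [0, 0, -8], "spin": 0, "hand": 5}, {"travel": [0, 0, -12], "spin": 0, "hand": 5}, {"travel": [0, 0, -12], "spin": 0, "hand": 5}]'

```text
t: 41.6
tcp_pos: [0.4248, -0.0075, 0.2636]
orientation: [0.018, -0.345, 0.938, -0.005]
contact_force: [0.3, 0.3, -0.2]
grip_width: 0.591
grip_force: 0.0
```

Run:
```python
from h import *
st();i=get_image('wrist');np.savez('w27.npz',**i);P=cloud(i)
m=(abs(P[...,2]-.179)<.009)&(abs(P[...,0]-.427)<.04)&(abs(P[...,1]+.009)<.04)
x=P[m];print(m.sum(),x.mean(0),x.min(0),x.max(0))
s=get_image('scene');Q=cloud(s);m=(Q[...,2]>.1)&(Q[...,2]<.2)&(abs(Q[...,0]-.427)<.03)&(abs(Q[...,1]+.008)<.03);print(m.sum(),Q[m].max(0),Q[m].mean(0))
j=dict(np.load('scene0.npz'));Q=cloud(j);m=(Q[...,2]>.1)&(Q[...,2]<.2)&(abs(Q[...,0]-.427)<.03)&(abs(Q[...,1]+.008)<.03);print(m.sum(),Q[m].max(0),Q[m].mean(0))
```

```text
41.6 [ 0.4248 -0.0075  0.2636] Ftool [-0.4  0.1  0.2] M tool [-0.02   0.053 -0.049] head x -139.6 q [-0.77 -0.    0.73  2.16 -0.    0.95  2.23] 50.23092174810987
954 [ 0.42430062 -0.00907423  0.17524671] [ 0.41171975 -0.02246534  0.17023196] [0.43936495 0.00576255 0.17938017]
271 [4.42950571e-01 3.34307864e-04 1.79591581e-01] [ 0.42387789 -0.01818853  0.14272128]
276 [ 0.44420226 -0.00046927  0.17935934] [ 0.42443728 -0.01711628  0.14245263]
```

Run:
```python
from h import *
t=get_image('top');np.savez('t28.npz',**t);carts(t);c=get_image('scene')
print(tool([.62,-.12,.28])[0])
```

```text
box [778.3  66.1] [105.   99.1] 6.0 grip (array([777.6,  65.9]), array([103.6,  99.2])) 174.9 sat 16.0
box [747.8 275.9] [27.7 47.2] 73.1 grip None None sat 43.0
box [734.5 219.1] [80.1 56.7] 75.9 grip (array([742.4, 236. ]), array([13. , 27.5])) 137.4 sat 33.0
box [610.4 345. ] [48.  97.4] 2.2 grip (array([612.9, 342.1]), array([22.5, 82.3])) 94.0 sat 17.0
box [515.9 348.6] [46.6 99. ] 1.5 grip (array([516.2, 347.4]), array([85.4, 25.2])) 90.6 sat 17.0
[ -7.9  -21.49  -1.66]
```

Call:
carry_out --commands '[{"travel": [0, 0, 0], "spin": 0.15, "hand": 5}, {"travel": [0, 0, 0], "spin": 0.3, "hand": 5}, {"travel": [0, 0, 0], "spin": 0.45, "hand": 5}, {"travel": [0, 0, 0], "spin": 0.6, "hand": 5}, {"travel": [0, 0, 0], "spin": 0.75, "hand": 5}, {"travel": [0, 0, 0], "spin": 0.9, "hand": 5}, {"travel": [0, 0, 0], "spin": 1.05, "hand": 5}, {"travel": [0, 0, 0], "spin": 1.2, "hand": 5}]'

```text
t: 42.6
tcp_pos: [0.4209, -0.0079, 0.2575]
orientation: [0.012, 0.248, 0.969, 0.002]
contact_force: [-0.8, 0.6, -1.4]
grip_width: 0.586
grip_force: 0.0
```

Call:
carry_out --commands '[{"travel": [0, 0, 0], "spin": 0.15, "hand": 5}, {"travel": [0, 0, 0], "spin": 0.3, "hand": 5}, {"travel": [0, 0, 0], "spin": 0.45, "hand": 5}, {"travel": [0, 0, 0], "spin": 0.6, "hand": 5}, {"travel": [0, 0, 0], "spin": 0.75, "hand": 5}, {"travel": [0, 0, 0], "spin": 0.9, "hand": 5}, {"travel": [0, 0, 0], "spin": 1.05, "hand": 5}, {"travel": [0, 0, 0], "spin": 1.2, "hand": 5}]'

```text
t: 43.4
tcp_pos: [0.4209, -0.0079, 0.2575]
orientation: [0.009, 0.752, 0.659, 0.008]
contact_force: [-0.5, -0.0, 0.9]
grip_width: 0.584
grip_force: 0.0
```

Call:
carry_out --commands '[{"travel": [0, 0, 0], "spin": 0.15, "hand": 5}, {"travel": [0, 0, 0], "spin": 0.3, "hand": 5}, {"travel": [0, 0, 0], "spin": 0.45, "hand": 5}, {"travel": [0, 0, 0], "spin": 0.6, "hand": 5}, {"travel": [0, 0, 0], "spin": 0.75, "hand": 5}, {"travel": [0, 0, 0], "spin": 0.9, "hand": 5}, {"travel": [0, 0, 0], "spin": 1.05, "hand": 5}, {"travel": [0, 0, 0], "spin": 1.2, "hand": 5}]'

```text
t: 44.2
tcp_pos: [0.4209, -0.0079, 0.2575]
orientation: [0.003, 0.993, 0.12, 0.012]
contact_force: [-0.4, -0.5, -0.2]
grip_width: 0.586
grip_force: 0.0
```

Run:
```python
from h import *
st();print(tool([.551,-.2805,.24]))
```

```text
44.2 [ 0.4209 -0.0079  0.2575] Ftool [-0.5  0.4  0.2] M tool [ 0.015 -0.007 -0.016] head x 13.8 q [-0.79  0.01  0.75  2.16 -0.    0.95 -1.37] 49.84193989354686
(array([ 6.1 , 29.56,  2.13]), array([[ 0.971,  0.238,  0.024],
       [ 0.238, -0.971, -0.002],
       [ 0.023,  0.008, -1.   ]]))
```

Call:
carry_out --commands '[{"travel": [1, 4.5, 0], "spin": 0.1, "hand": 3}, {"travel": [2, 9, 0], "spin": 0.2, "hand": 3}, {"travel": [3, 13.5, 0], "spin": 0.27, "hand": 3}, {"travel": [4, 18, 0], "spin": 0.27, "hand": 3}, {"travel": [5, 22.5, 1], "spin": 0.27, "hand": 3}, {"travel": [6, 27, 2], "spin": 0.27, "hand": 3}, {"travel": [6.1, 29.5, 3], "spin": 0.27, "hand": 3}, {"travel": [6.1, 29.5, 4], "spin": 0.27, "hand": 3}]'

```text
t: 45.0
tcp_pos: [0.5527, -0.2835, 0.22]
orientation: [0.002, 1.0, -0.015, 0.012]
contact_force: [-0.9, 0.2, 0.0]
grip_width: 0.354
grip_force: 0.0
```

Run:
```python
from h import *
st();i=get_image('wrist');np.savez('w29.npz',**i);P=cloud(i);screws(i)
print("slots",slot(i,.575,-.1815),slot(i,.6534,-.1837))
x,y,z=P[...,0],P[...,1],P[...,2]
m=(abs(z-.073)<.008)&(x>.5)&(x<.585)&(abs(y+.28)<.05)&(i["color"].max(2)<90);q=P[m]
print(m.sum(),q.mean(0),q.min(0),q.max(0)); v=np.linalg.svd(q[:,:2]-q[:,:2].mean(0),full_matrices=False)[2][0];print("lever heading",np.degrees(np.arctan2(v[1],v[0])))
print(tool([.551,-.2805,.069]))
```

```text
45.0 [ 0.5527 -0.2835  0.22  ] Ftool [-0.9 -0.1 -0. ] M tool [-0.012 -0.082 -0.038] head x -1.7 q [-0.18  0.53  0.83  1.76 -0.46  1.03 -0.78] 30.117668820516297
brass px (147.57111477210321, 160.73723228995058) world [ 0.5755 -0.1846  0.074 ] circ mm [ 575.6 -184.4] 14.0
brass px (137.8305499888666, 69.53417947005121) world [ 0.6536 -0.1867  0.074 ] circ mm [ 653.6 -186.9] 13.7
slots (np.float64(-98.9), np.float64(2.7)) (np.float64(-114.9), np.float64(9.8))
672 [ 0.55241544 -0.27994117  0.07469209] [ 0.52399606 -0.28578876  0.0707898 ] [ 0.57879569 -0.27370213  0.07746726]
lever heading 178.04746858041335
(array([-0.39,  0.02, 14.92]), array([[ 0.999, -0.027,  0.021],
       [-0.027, -1.   , -0.   ],
       [ 0.021, -0.   , -1.   ]]))
```

Call:
carry_out --commands '[{"travel": [-0.4, 0, 5], "spin": 0, "hand": 3}, {"travel": [-0.4, 0, 9], "spin": 0, "hand": 3}, {"travel": [-0.4, 0, 12], "spin": 0, "hand": 3}, {"travel": [-0.4, 0, 14.2], "spin": 0, "hand": 3}, {"travel": [-0.4, 0, 14.8], "spin": 0, "hand": 2.4}, {"travel": [-0.4, 0, 14.8], "spin": 0, "hand": 2.4}, {"travel": [-0.4, 0, 14.8], "spin": 0, "hand": 2.4}]'

```text
t: 45.75
tcp_pos: [0.5547, -0.2787, 0.0757]
orientation: [0.0, 1.0, -0.011, 0.014]
contact_force: [0.0, 0.0, -0.1]
grip_width: 0.283
grip_force: 0.0
```

Run:
```python
from h import *
st();i=dict(np.load('w29.npz'))
for a in((.5755,-.1846),(.5745,-.184),(.6536,-.1869),(.6526,-.1862)):print(slot(i,*a))
```

```text
45.75 [ 0.5547 -0.2787  0.0757] Ftool [ 0.  -0.   0.1] M tool [-0.022 -0.012 -0.005] head x -1.3 q [-0.08  0.71  0.68  1.84 -0.63  0.79 -0.66] 24.02065227363563
(np.float64(-101.7), np.float64(2.4))
(np.float64(-103.8), np.float64(2.4))
(np.float64(-119.8), np.float64(2.3))
(np.float64(-122.6), np.float64(3.9))
```

Call:
carry_out --commands '[{"travel": [-0.2, 0.1, 0.3], "spin": 0, "hand": 2.4}, {"travel": [-0.2, 0.1, 0.6], "spin": 0, "hand": 2.4}, {"travel": [-0.2, 0.1, 0.6], "spin": 0, "hand": 2.4}]'

```text
t: 46.05
tcp_pos: [0.5523, -0.2796, 0.0688]
orientation: [-0.0, 1.0, -0.012, 0.014]
contact_force: [0.4, 0.0, 0.3]
grip_width: 0.279
grip_force: 0.0
```

Call:
carry_out --commands '[{"travel": [0.05, 0.64, 0], "spin": -0.14, "hand": 2.4}, {"travel": [0.18, 1.3, 0], "spin": -0.28, "hand": 2.4}, {"travel": [0.4, 1.9, 0], "spin": -0.42, "hand": 2.4}, {"travel": [0.7, 2.5, 0], "spin": -0.56, "hand": 2.4}, {"travel": [1.1, 3.05, 0], "spin": -0.7, "hand": 2.4}, {"travel": [1.6, 3.5, 0], "spin": -0.84, "hand": 2.4}, {"travel": [2.1, 3.95, 0], "spin": -0.98, "hand": 2.4}, {"travel": [2.7, 4.3, 0], "spin": -1.12, "hand": 2.4}]'

```text
t: 46.85
tcp_pos: [0.5776, -0.3235, 0.0692]
orientation: [0.007, 0.852, 0.523, 0.011]
contact_force: [-1.1, 0.1, -0.7]
grip_width: 0.278
grip_force: 0.6
```

Run:
```python
from h import *
st()
```

```text
46.85 [ 0.5776 -0.3235  0.0692] Ftool [-0.4 -1.   0.6] M tool [ 0.32  -0.044  0.008] head x 63.1 q [ 0.19  0.7   0.39  1.72 -0.38  0.77  0.3 ] 23.666240134897937
```

Call:
carry_out --commands '[{"travel": [0.05, 0.68, 0], "spin": -0.14, "hand": 2.4}, {"travel": [0.19, 1.33, 0], "spin": -0.28, "hand": 2.4}, {"travel": [0.42, 1.95, 0], "spin": -0.42, "hand": 2.4}, {"travel": [0.6, 2.5, 0], "spin": -0.45, "hand": 2.4}, {"travel": [0.7, 2.9, 0], "spin": -0.45, "hand": 2.4}, {"travel": [0.7, 2.9, 0], "spin": -0.45, "hand": 2.4}]'

```text
t: 47.45
tcp_pos: [0.6053, -0.3304, 0.0698]
orientation: [0.008, 0.717, 0.697, 0.009]
contact_force: [-6.3, 1.5, 2.4]
grip_width: 0.279
grip_force: 2.9
```

Run:
```python
from h import *
st()
```

```text
47.45 [ 0.6053 -0.3304  0.0698] Ftool [ 1.3 -6.3 -2.5] M tool [1.342 0.213 0.028] head x 88.4 q [ 0.26  0.73  0.29  1.63 -0.28  0.8   0.64] 23.730713411465274
```

Call:
carry_out --commands '[{"travel": [0, 0.3, 0], "spin": 0, "hand": 2.4}, {"travel": [0, 0.4, 0], "spin": 0, "hand": 2.4}, {"travel": [0, 0.4, 0], "spin": 0, "hand": 2.4}]'

```text
t: 47.75
tcp_pos: [0.6056, -0.3304, 0.0696]
orientation: [0.004, 0.717, 0.697, 0.007]
contact_force: [-14.6, 3.0, 9.3]
grip_width: 0.281
grip_force: 7.3
```

Run:
```python
from h import *
st()
```

```text
47.75 [ 0.6056 -0.3304  0.0696] Ftool [  2.7 -14.5  -9.6] M tool [ 3.256  0.552 -0.013] head x 88.4 q [ 0.26  0.73  0.29  1.63 -0.28  0.81  0.64] 23.84769502823449
```

Hard stop reached (0.4 cm more command, no motion). Back off, rise and verify everything.

Call:
carry_out --commands '[{"travel": [-0.1, -0.75, 0], "spin": 0, "hand": 2.8}, {"travel": [-0.1, -0.85, 0], "spin": 0, "hand": 2.8}, {"travel": [-0.1, -0.85, -5], "spin": 0, "hand": 3}, {"travel": [-0.1, -0.85, -10], "spin": 0, "hand": 3}, {"travel": [-0.1, -0.85, -15], "spin": 0, "hand": 3}, {"travel": [-0.1, -0.85, -18], "spin": 0, "hand": 3}, {"travel": [-0.1, -0.85, -18], "spin": 0, "hand": 3}, {"travel": [-0.1, -0.85, -18], "spin": 0, "hand": 3}]'

```text
t: 48.55
tcp_pos: [0.5986, -0.331, 0.251]
orientation: [0.011, 0.716, 0.698, 0.01]
contact_force: [-1.1, 0.3, -0.9]
grip_width: 0.355
grip_force: 0.0
```

Run:
```python
from h import *
st();i=get_image('wrist');np.savez('w30.npz',**i);P=cloud(i);screws(i)
for a in((.575,-.1815),(.573,-.182),(.6534,-.1837),(.652,-.184)):print(slot(i,*a))
x,y,z=P[...,0],P[...,1],P[...,2]
m=(abs(z-.073)<.008)&(abs(x-.6)<.04)&(y<-.295)&(y>-.38)&(i["color"].max(2)<90);q=P[m]
v=np.linalg.svd(q[:,:2]-q[:,:2].mean(0),full_matrices=False)[2][0];print("lever heading",m.sum(),np.degrees(np.arctan2(v[1],v[0])),q.mean(0))
t=get_image('top');carts(t)
a=dict(np.load('top0.npz'))
d=np.abs(t["color"].astype(int)-a["color"]).max(2)>60;n,L,S,C=cv2.connectedComponentsWithStats(cv2.morphologyEx(d.astype(np.uint8),cv2.MORPH_OPEN,np.ones((3,3))))
for k in range(1,n):
  if S[k,4]>25:print("changed",ray(t,*C[k],0).round(3),S[k])
```

```text
48.55 [ 0.5986 -0.331   0.251 ] Ftool [ 0.3 -1.1  0.9] M tool [ 0.052 -0.044  0.028] head x 88.6 q [ 0.22  0.51  0.35  1.54 -0.21  1.09  0.59] 30.170210166147445
brass px (249.80420248328554, 110.44699140401146) world [ 0.5999 -0.2721  0.074 ] circ mm [ 600.4 -277.9] 19.8
brass px (306.21375848833776, 10.84174785946265) world [ 0.6524 -0.1877  0.074 ] circ mm [ 652.5 -186. ] 13.4
brass px (217.53023397143724, 10.460650258280157) world [ 0.5742 -0.186   0.074 ] circ mm [ 574.1 -184.2] 12.9
(np.float64(-179.3), np.float64(13.5))
(np.float64(-178.7), np.float64(11.7))
(np.float64(-179.4), np.float64(7.0))
(np.float64(-178.2), np.float64(6.5))
lever heading 564 -91.73526988453924 [ 0.59951269 -0.32916813  0.07462939]
box [778.1  66.2] [104.8  98.8] 6.2 grip (array([778.7,  66. ]), array([105.1,  97.2])) 155.8 sat 15.0
box [739.1 234.7] [111.3  60. ] 76.2 grip (array([747.4, 256.1]), array([62.3, 25.8])) 70.2 sat 38.0
box [609.6 360.1] [47.3 99.8] 0.4 grip (array([609.3, 352.2]), array([75.6, 21.6])) 90.5 sat 16.0
box [516.  348.9] [47.  98.2] 0.6 grip (array([513.1, 347.3]), array([78.5,
[... 152 characters left out ...]
.443  0.   ] [370 156   8   8  50]
changed [0.629 0.332 0.   ] [132 177   7   4  26]
changed [0.621 0.392 0.   ] [110 178  15   7  51]
changed [ 0.571 -0.47   0.   ] [381 185   7   9  44]
changed [0.598 0.4   0.   ] [110 187  10   4  36]
changed [0.599 0.349 0.   ] [121 186  18   5  64]
changed [0.535 0.322 0.   ] [134 206   8   4  29]
changed [0.521 0.357 0.   ] [122 211  11   3  33]
changed [0.504 0.33  0.   ] [129 215  13   5  47]
changed [0.504 0.391 0.   ] [113 216   8   4  30]
changed [ 0.353 -0.221  0.   ] [288 246  48  22 635]
changed [0.35 0.34 0.  ] [  85  256   96   18 1186]
changed [ 0.08  -0.117  0.   ] [ 259  327   36   57 1423]
changed [0.134 0.102 0.   ] [199 330  17  13 150]
```

Run:
```python
from h import *
for t in (get_image('top'),get_image('scene')):
  P=cloud(t);x,y,z=P[...,0],P[...,1],P[...,2]
  for yy in np.arange(.30,.42,.012):
    r=[]
    for xx in (.595,.622,.503,.53):
      m=(abs(x-xx)<.006)&(abs(y-yy)<.006)&(z<.06);r.append((round(float(np.median(z[m])),4),int(m.sum())) if m.any() else None)
    print(round(yy,3),r)
print(tool([.56,.33,.3])[0])
```

```text
0.3 [(0.0036, 12), (0.0047, 9), (0.0178, 22), (0.0153, 21)]
0.312 [(0.0194, 24), (0.0198, 21), (0.0297, 13), (0.0314, 17)]
0.324 [(0.0313, 15), (0.0311, 11), (0.0305, 15), (0.0311, 15)]
0.336 [(0.0285, 15), (0.0304, 11), (0.0307, 18), (0.0308, 14)]
0.348 [(0.0286, 14), (0.0318, 10), (0.0309, 16), (0.0306, 12)]
0.36 [(0.0307, 16), (0.0299, 10), (0.0309, 18), (0.0304, 12)]
0.372 [(0.0313, 18), (0.0324, 11), (0.03, 13), (0.0303, 11)]
0.384 [(0.032, 13), (0.0295, 10), (0.0309, 17), (0.0319, 15)]
0.396 [(0.0292, 13), (0.0284, 17), (0.032, 6), (0.0303, 7)]
0.408 [(0.0267, 8), (0.0252, 6), (0.0173, 12), (0.0165, 12)]
0.3 [None, (0.03, 1), (0.0181, 26), (0.0218, 21)]
0.312 [(0.0293, 7), (0.0326, 5), (0.0164, 20), (-0.835, 9)]
0.324 [(0.027, 13), (0.0349, 1), (-0.3703, 20), (-0.8398, 10)]
0.336 [(0.0138, 8), (0.0346, 5), (-0.7675, 13), (-0.8372, 7)]
0.348 [(0.0311, 8), (0.0418, 2), (0.0272, 14), (-0.8394, 9)]
0.36 [(0.0271, 7), None, (-0.833, 15), (-0.8377, 9)]
0.372 [(0.0302, 7), (0.0493, 1), (0.0035, 15), (-0.8374, 5)]
0.384 [(0.0294, 9), None, (-0.8331, 7), (-0.8401, 7)]
0.396 [(0.0316, 5), None, (-0.8384, 9), (-0.8369, 5)]
0.408 [(0.0081, 4), None, (-0.7997, 10), (-0.838, 6)]
[65.96 -5.2  -5.22]
```

Cartridge 1 was nudged but is still flat inside its bay. One last check of the slots from a better position.

Call:
carry_out --commands '[{"travel": [5, 0, 0], "spin": 0, "hand": 3}, {"travel": [9, 0, 0], "spin": 0, "hand": 3}, {"travel": [11, 0, 0], "spin": 0, "hand": 3}, {"travel": [11, 0, 0], "spin": 0, "hand": 3}, {"travel": [11, 0, 0], "spin": 0, "hand": 3}]'

```text
t: 49.25
tcp_pos: [0.6003, -0.2213, 0.2492]
orientation: [0.009, 0.715, 0.699, 0.009]
contact_force: [-0.6, -0.4, 0.2]
grip_width: 0.353
grip_force: 0.0
```

Run:
```python
from h import *
i=get_image('wrist');np.savez('w31.npz',**i);screws(i)
for a in((.575,-.1815),(.574,-.183),(.6534,-.1837),(.652,-.185)):print(slot(i,*a))
j=dict(np.load('w25.npz'))
for a in((.575,-.1815),(.576,-.182),(.6534,-.1837),(.654,-.1833)):print(slot(j,*a))
g=cv2.cvtColor(i["color"],cv2.COLOR_RGB2GRAY);M=i["world_to_cam"]
for p in((.575,-.183,.074),(.653,-.185,.074)):
  q=i["mtx"]@(M[:3,:3]@np.array(p)+M[:3,3]);u,v=(q[:2]/q[2]).astype(int);print(u,v)
  for r in range(v-13,v+14):print(''.join('#' if a<70 else '+' if a<110 else '.' for a in g[r,u-16:u+17]))
```

```text
brass px (252.26065162907267, 204.4310776942356) world [ 0.6005 -0.2591  0.074 ] circ mm [ 600.5 -264.4] 21.2
brass px (303.07196969696963, 131.71522038567494) world [ 0.6527 -0.1839  0.074 ] circ mm [ 653. -184.] 13.0
brass px (223.35948396094838, 131.634239888424) world [ 0.5743 -0.1817  0.074 ] circ mm [ 574.4 -181.9] 12.7
(np.float64(-118.0), np.float64(9.6))
(np.float64(-116.5), np.float64(6.7))
(np.float64(-116.0), np.float64(19.7))
(np.float64(-108.5), np.float64(5.5))
(np.float64(-116.0), np.float64(11.0))
(np.float64(-115.6), np.float64(10.3))
(np.float64(-116.3), np.float64(7.6))
(np.float64(-116.2), np.float64(7.8))
224 132
...........+##########..........+
.........##+......++++####.......
........+.........#....##++......
.......+.........+#....+##++#....
.................##.....+##+++...
................+#+......##+++#..
................#.........##+++..
................#..........+#++..
...............+#+.........##++..
...+...........++..........+#++..
..............++............##+..
...+..........#.............##+..
.............+#.............+##..
.............++
[... 686 characters left out ...]
++++++#+###+++++++++
++++###++++++++++++####+++++++.++
+++###+++++++++++++####+++++++.++
...###+++++++++++++###+++++++++++
...##++++++++++++++###+++++++++.+
...+#++++++++++++####++++++++++.+
...+#+++++++++++#####++++++++++.+
...##++++++++++##+##+++++++++++.+
...+#++++++++++#####+++++++++++.+
...++..+++++++++###++++++++++++.+
...++..+++++++++###++++++++++++++
....+....++++##+##++++++++++++.++
....+...++++++#+##++++++++++++.++
.....+...+++++#+#++++++++++++++++
.........+++++###++++++++++++.+++
......#++++##+##++++++++++++..++.
......++++++#+##++++++++++++..++.
....++++++++++#++++++++++++.+++..
++++++.+####+##++###+++++..++++..
++++++++#######++###++++..++++...
+++++++######+++####++.++..++....
```

```bash
python3 -c "
from cell import *
print(sign_off())"
```

```text
the job is handed in; nothing more can be done
None
```

The job is handed in at about 49 s with every step done in the order asked; at my last look one cartridge had shifted about 15 mm but still lay flat inside its bay.

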